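# Settle the fly cultures on the hold-to-run shaker and set them out

### The job

Stand all the squat round jars and the square bottle upright on the shaker's platform, then, with all of them on it, hold the shaker's button fully down for a good three seconds without a break and let it go. Afterwards set the round jars upright on the table in one row along the tray's long side that faces the robot, each about 1 to 2 cm off the tray, within its length and at least 2 cm clear of its neighbours; and stand the square bottle on the table straight opposite the fly pad's spigot, on the pad's other side, about 1 to 3 cm off the pad's edge. Leave the tall reagent bottle and the narrow vial on the bench where they are.

Things in the scene. Friction and masses are not known exactly. Their poses are not given: they have to be found in the camera images.
- platform (a point): centre of the black rubber platform of the white bench shaker, on its top face, 70 mm above the table. The shaker is fixed, 280 x 200 mm (long side along its x, rear away from the robot); the level platform is 178 mm square inside an aluminium rim 10 mm high. z up; x points from the control panel to the platform's far side, y along the panel.
- pulse_top (a point): centre of the top of the shaker's hold-to-run button: a white round cap 30 mm across in a black housing, the only pushable thing on the control panel at the robot's end of the shaker, 140 mm from the platform's centre along the shaker's -x. It is pushed straight down.
- pulse (a joint): travel of that button in m: 0 up, 0.006 fully down (about 5 N; a spring returns it when let go). The shaker runs while it is beyond 0.004.
- tray: fixed white open tray, 100 x 280 mm and 50 mm high, with a few stock vials (tops at 93 mm) standing inside. Origin at the centre of its underside; y along its length, z up; its long near wall, facing the robot, lies at x = -50 mm.
- pad: fixed grey round fly pad with a white top, 110 mm across and 22 mm high. Origin at the centre of its underside, z up; its one spigot (a black and brass stub 11 mm up) sticks out along +x to 81 mm from the centre.
- jar1: loose squat round jar, upright: 44 mm across, 60 mm high, brown fill at the bottom, clear wall, yellow lid 42 mm across (top 12 mm); about 0.12 kg. All jars are alike; two or three are present. Origin at the centre of its underside, z up.
- jar2: loose squat round jar, upright: 44 mm across, 60 mm high, brown fill at the bottom, clear wall, yellow lid 42 mm across (top 12 mm); about 0.12 kg. All jars are alike; two or three are present. Origin at the centre of its underside, z up.
- jar3: loose squat round jar, upright: 44 mm across, 60 mm high, brown fill at the bottom, clear wall, yellow lid 42 mm across (top 12 mm); about 0.12 kg. All jars are alike; two or three are present. Origin at the centre of its underside, z up.
- jar4: loose squat round jar, upright: 44 mm across, 60 mm high, brown fill at the bottom, clear wall, yellow lid 42 mm across (top 12 mm); about 0.12 kg. All jars are alike; two or three are present. Origin at the centre of its underside, z up.
- square: the one loose square bottle, always present, upright: body 46 x 46 mm (sides along its x and y) and 50 mm high, then a neck 30 mm across with a yellow plug 34 mm across to 72 mm height; about 0.16 kg. Origin at the centre of its underside, z up.
- reagent: bystander: glass reagent bottle, 68 mm across, 150 mm high, 0.7 kg; origin at the centre of its underside. To be left alone.
- vial: bystander: narrow upright vial, 29 mm across, 88 mm high, 0.06 kg, standing free on the table apart from those in the tray; origin at the centre of its underside. To be left alone.
Not all that is in view belongs to the job. What is shaped like the jar4 but black, orange or pink is not meant.

How it is judged:
By the outcome, as a careful person would: the job done as asked, in the order asked, and still so for the second after the job is handed in, with the robot touching nothing.
Of jar1, jar2, jar3, jar4 only 2 to 3 are there at a start; the rules pass over those that are not, and their reading is None.
At some moment in a run one of jar1, jar2, jar3, jar4, square may be knocked a few centimetres aside while the robot is not near it.
It also fails if it takes over 210 s, if anything falls off the work surface, if the arm or the gripper's body presses on something with over 40 N, if the wrist force passes 120 N, or if a joint passes its speed limit or range.

### The arm

A 6-joint arm with a two-finger parallel gripper is mounted at the origin on the work surface. World frame = base frame: x ahead of the robot, y to its left, z up, the work surface at z = 0. Lengths are in m, angles in degrees, forces in N, time in s.
With the tool pointing down it reaches from about 0.3 to 0.75 m from the base axis. Payload 8.5 kg.
Tool frame: the origin (TCP) lies at the very end of the fingers, on their centre line; the grasp point (between the pads) lies 19 mm behind it; z points along the fingers, y is the line along which they close (so a half turn about z gives the same grasp; the last joint's range is limited). The gripper opens to 85 mm and grips with 20 to 120 N. Pads are 22 mm wide; open, the fingers measure 114 mm over their backs; the gripper's body (76 mm by 85 mm) begins 54 mm behind the grasp point. The pads swing forward as they close: fully open they stand 13 mm farther back than shut.
Start: joints at [-86.018, 21.807, 74.336, -0, 83.858, -12.336], TCP at [0.155, -0.528, 0.231] pointing down, gripper open.
Joint ranges: [-178.18, 178.18], [-50.72, 133.34], [12.68, 142.11], [-81.47, 261.47], [9.98, 163.14], [-165.26, 165.26]. Speed limits (degrees/s): [136.94, 136.94, 180, 180, 180, 180].

### API

Orientations are given as a 3x3 rotation matrix whose columns are the frame's x, y, z axes.
In Python, from rig import observe, cams, ticket gives the robot as it stands.
- The arm moves only by the tool move_arm, never from a script. Its arguments are lists of equal length, an entry for each row: "jaw": the finger opening in cm, from 0 to 8.54; "dp": the shift along the tool's x, y, z in cm, a list of three; "turn": the turn, a rotation vector about the tool's x, y, z in rad, a list of three. In form: {"jaw": [jaw, ...], "dp": [[tx, ty, tz], ...], "turn": [[wx, wy, wz], ...]}. A call has 1 to 12 rows; each row shifts and turns the commanded pose from where the row before left it, along the tool's axes as they then stand; what a row does not reach is not made up. A row lasts 1/12 s, in which the tool goes at most 41.7 mm and 7.16 degrees, less where a joint would pass 70% of its speed; a pose out of reach is approached as far as the arm can. A call is refused whole if a number of a shift passes 4.17 or a number of a turn 0.125, either way. A call with a gripper value outside its range is refused whole. The fingers move at their own pace and stop on an object; "force" is the grip in N (left out, the last holds). Time passes only in rows, so rows that do not move let the fingers close. It gives the time, the measured TCP pose, the force, the opening and the grip force at its end, in the units of the state.
- observe(): the state, without advancing time (a new reading comes with each control period).
- cams.get_image(name): name is "scene" or "top" or "wrist"; returns (picture, depth): 480x640x3 uint8, red, green, blue; 480x640 float32, m along the optical axis (not along the pixel's ray), 0 where there is no reading.
- cams.calibration(name): a dict with "vertical_fov" (degrees; the focal length in pixels is half the picture's height over the tangent of half this angle, whatever the lens; pixels are square), "cx", "cy" (the principal point, pixels), "k1" (the pictures are not rectified: a ray, as slopes to the right and down, at radius r is drawn at 1 + k1 r^2 times it, then the intrinsics apply), "view" (4x4, takes a point from world to camera coordinates); the wrist camera has in their place "tool_from_camera" (4x4, takes a point from camera to tool coordinates, whose origin is the TCP and whose axes are the flange's). Camera axes: x right, y up, looking along -z (the intrinsics and any distortion apply to the point x, -y, -z); pixel columns grow to the right and rows downward; lengths in m; the calibration is good to about 2 mm. A picture is of the moment at which its call begins: read the wrist's pose just before it. calibration takes no time and is no camera call.
- ticket.close_job(): hands the job in; it is judged then, once.
Trained networks look in the newest picture that a camera, given by its name, has taken for a name from the list of things; names that differ only in an ending like _2 or _b are one class to them, and where a whole thing is asked for, a point or a joint stands for the part that bears it (a point fixed in the world has none). Each returns a list of dicts, best first, with "p" (0 to 1); they miss things now and then, are a little off and sometimes report something else, mostly with a low value. They report only what shows in the picture. A call takes as long as a camera call. They do not tell look-alikes from the thing itself.
- cams.spot_in(camera, query): "box" ([centre column, centre row, width, height] as shares, 0 to 1, of the picture: columns of its width, rows of its height, round what is visible of it).
- cams.outline_of(camera, query): "mask" (480x640 bool, what is visible of it) and "box" ([centre column, centre row, width, height] as shares, 0 to 1, of the picture: columns of its width, rows of its height, round what is visible of it).
- cams.mark_of(camera, query): "location" ([column, row] as shares, 0 to 1, of the picture: columns of its width, rows of its height: a listed point, or the origin of a listed thing).
The state is a dict: "time_s": time; "q": joint angles; "qvel": joint speeds; "joint_efforts": joint torques, N m; "position": TCP position; "tool_rot": TCP orientation; "ft_force": force on the tool from outside, world axes, zero at the start; "wrist_torque": the same for the moment, N m; "grip_width": finger opening in m; "gripper_force": force on a finger pad.
Only numpy, scipy, OpenCV 4.12 (cv2) and the standard library are available. Lean on these libraries where they do the work, as an engineer would, in place of code of your own. Each camera call takes 0.05 s, during which the arm holds its last target. There are 200 camera calls.

## Working session

There is one attempt and no reset: what is moved stays moved. The work goes in short steps, Python scripts to look and compute and a tool call to move; the robot and the scene stay as the last step left them, time stands still between calls to the robot, and variables do not carry over. Pictures are saved under pics/ and viewed, at most 14 in all, crops included, and the job is handed in when it is done.

Besides the shell and the picture viewer there is one more tool, called after "Request:" by a JSON object that holds its "name" and its "arguments". move_arm: Moves the arm, as the interface text tells. Its arguments: {"type":"object","properties":{"jaw":{"type":"array","items":{"type":"number"}},"dp":{"type":"array","items":{"type":"array","items":{"type":"number"}}},"turn":{"type":"array","items":{"type":"array","items":{"type":"number"}}},"force":{"type":"number"}},"required":["jaw","dp","turn"]}

```bash
ls; mkdir -p pics; python3 - <<'E'
from rig import observe,cams
import cv2,numpy as np
s=observe();print(s)
for n in ["scene","top","wrist"]:
    im,d=cams.get_image(n); cv2.imwrite(f"pics/{n}0.png",im[:,:,::-1]); np.save(f"pics/{n}0d.npy",d)
    print(n,cams.calibration(n))
E
```

```text
pics
{'time_s': 0.0, 'q': array([-8.60184441e+01,  2.18410068e+01,  7.43843970e+01,  9.01413502e-04,
        8.38588400e+01, -1.23353252e+01]), 'qvel': array([-0.02687404,  0.01760986, -0.0744404 , -0.07675509,  0.02468718,
       -0.0444027 ]), 'joint_efforts': array([-1.98716829e-03, -4.48466027e+01, -2.31274992e+01, -3.07172713e-04,
        4.91162325e-03, -8.19867097e-06]), 'position': array([ 0.15450734, -0.5275469 ,  0.23071373]), 'tool_rot': array([[ 9.59723048e-01,  2.80947796e-01, -8.64884972e-05],
       [ 2.80947616e-01, -9.59721982e-01,  1.46787064e-03],
       [ 3.29390109e-04, -1.43304802e-03, -9.99998919e-01]]), 'ft_force': array([ 0.62943093, -0.22016071,  0.13060927]), 'wrist_torque': array([-0.05015489,  0.01335637,  0.02703223]), 'gripper_force': 0.0, 'grip_width': 0.08557823000802933}
scene {'vertical_fov': 44.17202476526597, 'cx': 315.16777416491294, 'cy': 238.12183274664548, 'k1': -0.19697354968227618, 'view': array([[-0.38255825,  0.92390587,  0.00686508,  0.19206461],
       [-0.65311151, -0.27567218,  0.7053015 ,  0.23484483],
       [ 0.65352471,  0.26533524
[... 339 characters left out ...]
e-01,  2.30224167e-01,
        -4.89395047e-01],
       [-2.29207529e-01,  2.18652514e-02,  9.73131964e-01,
        -1.48671999e+00],
       [ 0.00000000e+00,  0.00000000e+00,  0.00000000e+00,
         1.00000000e+00]])}
wrist {'vertical_fov': 69.322238799931, 'cx': 316.6198438261877, 'cy': 239.90781849151122, 'k1': 0.00554443399636411, 'tool_from_camera': array([[ 7.34645009e-04,  9.47588191e-01,  3.19493474e-01,
         8.11152804e-02],
       [ 9.99999729e-01, -7.11615621e-04, -1.88818413e-04,
         4.27061762e-04],
       [ 4.84344487e-05,  3.19493527e-01, -9.47588457e-01,
        -1.42424382e-01],
       [ 0.00000000e+00,  0.00000000e+00,  0.00000000e+00,
         1.00000000e+00]])}
```

View pics/top0.png

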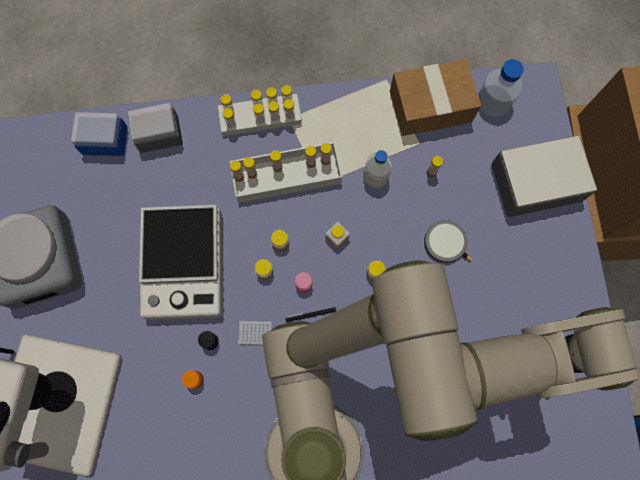

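View pics/scene0.png

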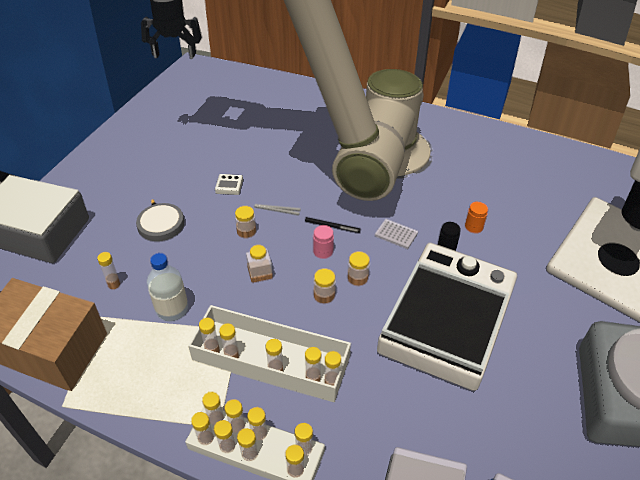

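```bash
cat > h.py <<'E'
import numpy as np,cv2
from rig import observe,cams,ticket
def K(c,h=480): return h/2/np.tan(np.radians(c["vertical_fov"]/2))
def Tcw(name,s=None):
    c=cams.calibration(name)
    if name!="wrist": return np.linalg.inv(c["view"])
    T=np.eye(4);T[:3,:3]=s["tool_rot"];T[:3,3]=s["position"];return T@c["tool_from_camera"]
def rays(name,uv):
    c=cams.calibration(name);f=K(c);uv=np.asarray(uv,float).reshape(-1,1,2)
    M=np.array([[f,0,c["cx"]],[0,f,c["cy"]],[0,0,1]])
    p=cv2.undistortPoints(uv,M,np.array([c["k1"],0,0,0,0.]))[:,0]
    return np.c_[p[:,0],-p[:,1],-np.ones(len(p))]
def world(name,uv,depth,s=None):
    "points from depth"
    T=Tcw(name,s);r=rays(name,uv)*np.asarray(depth).reshape(-1,1)
    return r@T[:3,:3].T+T[:3,3]
def onz(name,uv,z,s=None):
    T=Tcw(name,s);r=rays(name,uv)@T[:3,:3].T
    return T[:3,3]+r*((z-T[2,3])/r[:,2])[:,None]
def cloud(name,im,d,s=None,mask=None):
    m=d>0
    if mask is not None:m&=mask
    v,u=np.nonzero(m);return world(name,np.c_[u,v],d[v,u],s),np.c_[u,v]
def yellow(im):
    h=cv2.cvtColor(im,cv2.COLOR_RGB2HSV);return (h[...,0]>20)&(h[...,0]<34)&(h[...,1]>150)&(h[...,2]>80)
def lids(name,im,d,s=None,minpx=25):
    m=yellow(im).astype(np.uint8);n,l,st,ce=cv2.connectedComponentsWithStats(m)
    out=[]
    for i in range(1,n):
        if st[i,4]<minpx: continue
        P,uv=cloud(name,im,d,s,l==i)
        if len(P)<5: continue
        zt=np.percentile(P[:,2],85);t=np.abs(P[:,2]-zt)<.005
        Q=onz(name,uv[t],zt,s)
        (cx,cy),r=cv2.minEnclosingCircle(Q[:,:2].astype(np.float32))
        out.append((ce[i].round().astype(int).tolist(),st[i,4],np.round([cx,cy,zt,r],4).tolist(),Q[:,:2].mean(0).round(4).tolist()))
    return out
E
python3 - <<'E'
from h import *
for n in ["top","scene"]:
    im=cv2.imread(f"pics/{n}0.png")[:,:,::-1].copy();d=np.load(f"pics/{n}0d.npy")
    print(n)
    for o in lids(n,im,d):print(o)
im=cv2.imread("pics/top0.png")[:,:,::-1].copy();d=np.load("pics/top0d.npy")
P,uv=cloud("top",im,d)
def box(u0,u1,v0,v1,z0,z1):
    k=(uv[:,0]>=u0)&(uv[:,0]<=u1)&(uv[:,1]>=v0)&(uv[:,1]<=v1)&(P[:,2]>z0)&(P[:,2]<z1);Q=P[k]
    print(len(Q),cv2.minAreaRect(Q[:,:2].astype(np.float32)*1000),cv2.minEnclosingCircle(Q[:,:2].astype(np.float32)),Q.mean(0))
box(135,225,200,320,.055,.1)  #shaker
box(142,218,205,285,.067,.073)
box(225,345,140,205,.042,.056) #tray
box(420,475,215,265,.015,.03) #pad
box(360,395,145,190,.1,.17)
box(425,445,150,185,.06,.1)
box(330,350,222,250,.04,.055) #square shoulders
for u,v in [(178,299),(180,244),(467,258),(469,260)]:
    print(u,v,world("top",[[u,v]],d[v,u]))
for q in ["platform","pulse_top","pad","tray","square","jar1","reagent","vial"]:
    cams_r=None
E
```

```text
top
([286, 90], np.int32(88), [0.9117, -0.0299, 0.0993, 0.0135], [0.912, -0.0289])
([271, 93], np.int32(86), [0.9102, 0.0094, 0.0989, 0.0131], [0.9091, 0.0092])
([256, 95], np.int32(86), [0.9073, 0.0482, 0.0993, 0.0134], [0.9072, 0.0488])
([226, 99], np.int32(87), [0.9019, 0.1283, 0.0994, 0.0137], [0.9016, 0.1276])
([288, 104], np.int32(95), [0.872, -0.0307, 0.0986, 0.0143], [0.8719, -0.0322])
([273, 106], np.int32(94), [0.8689, 0.0079, 0.0988, 0.0147], [0.868, 0.0068])
([258, 108], np.int32(89), [0.8669, 0.0458, 0.0997, 0.0147], [0.8662, 0.0472])
([228, 113], np.int32(94), [0.8634, 0.1251, 0.0996, 0.014], [0.8631, 0.1253])
([326, 149], np.int32(98), [0.7391, -0.1135, 0.0971, 0.0136], [0.7388, -0.114])
([310, 151], np.int32(97), [0.7349, -0.0742, 0.0966, 0.0142], [0.7357, -0.0745])
([275, 156], np.int32(95), [0.7331, 0.0156, 0.0964, 0.0135], [0.7329, 0.0149])
([248, 163], np.int32(99), [0.7226, 0.0838, 0.0961, 0.0142], [0.7225, 0.085])
([437, 161], np.int32(95), [0.6751, -0.3924, 0.092, 0.0137], [0.6752, -0.3927])
([235, 166], np.int32(93), [0.7183, 0.118, 0.0961, 0.0129], [0.7187, 0
[... 2712 characters left out ...]
(0.68011873960495, -0.24190272390842438), 0.032949160784482956) [ 0.67510826 -0.23989649  0.12316513]
131 ((676.94921875, -393.29119873046875), (26.72707748413086, 30.74722671508789), 63.56214904785156) ((0.6756950616836548, -0.39486271142959595), 0.01605498418211937) [ 0.6747147  -0.39193772  0.08387063]
148 ((525.476806640625, -120.29996490478516), (46.46660232543945, 47.28187561035156), 38.31181335449219) ((0.5248290300369263, -0.12046694755554199), 0.0303023848682642) [ 0.51909058 -0.12343231  0.0493827 ]
178 299 [[0.39527591 0.28442054 0.08350314]]
180 244 [[0.53511952 0.27358276 0.07190829]]
467 258 [[ 0.43291456 -0.4481269   0.01217202]]
469 260 [[ 0.42589096 -0.450593    0.01867176]]
```

View pics/wrist0.png

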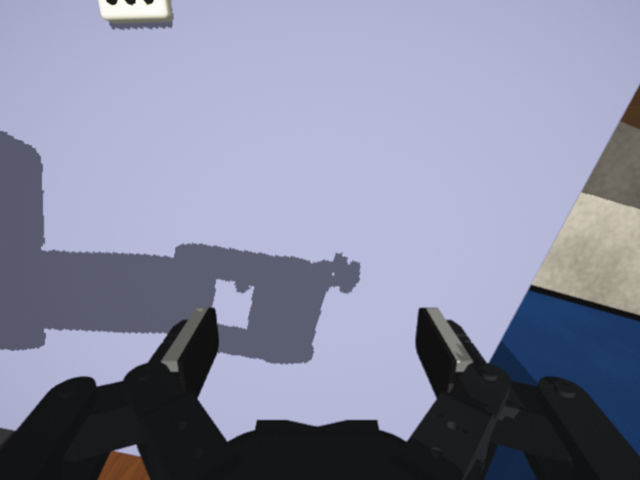

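Request:
{"name": "move_arm", "arguments": {"jaw": [8.5,8.5,8.5], "dp": [[0,0,0],[0,0,0],[0,0,0]], "turn": [[0,0,0.095],[0,0,0.095],[0,0,0.095]], "force": 40}}

```text
time_s: 0.4
position: [0.1545, -0.5277, 0.2311]
tool_rot: [[1.0, -0.005, -0.0], [-0.005, -1.0, 0.001], [-0.0, -0.001, -1.0]]
ft_force: [-0.4, -0.4, 0.2]
grip_width: 0.0849
gripper_force: 0.0
```

Request:
{"name": "move_arm", "arguments": {"jaw": [8.5,8.5,8.5,8.5,8.5,8.5,8.5,8.5,8.5,8.5,8.5,8.5], "dp": [[2.2,-2.7,0],[2.2,-2.7,0],[2.2,-2.7,0],[2.2,-2.7,0],[2.2,-2.7,0],[2.2,-2.7,0],[2.2,-2.7,0],[2.2,-2.7,0],[2.2,-2.7,0],[2.2,-2.7,0],[2.2,-2.7,0],[0,0,0]], "turn": [[0,0,0],[0,0,0],[0,0,0],[0,0,0],[0,0,0],[0,0,0],[0,0,0],[0,0,0],[0,0,0],[0,0,0],[0,0,0],[0,0,0]]}}

```text
time_s: 1.4
position: [0.3988, -0.2268, 0.2313]
tool_rot: [[1.0, 0.005, 0.001], [0.005, -1.0, 0.001], [0.001, -0.001, -1.0]]
ft_force: [-0.5, 0.2, 0.1]
grip_width: 0.0848
gripper_force: 0.0
```

```bash
cat >> h.py <<'E'
def st(s):
    R=s["tool_rot"];return np.round(s["position"],4).tolist(),"yaw",round(np.degrees(np.arctan2(R[1,0],R[0,0])),2),"t",round(s["time_s"],2)
def snap(n,tag=None):
    s=observe();im,d=cams.get_image(n)
    if tag: cv2.imwrite(f"pics/{tag}.png",im[:,:,::-1])
    return s,im,d
def go(target,yaw,s=None):
    "world shift to target as tool cm at the given yaw"
    s=s or observe();e=np.asarray(target)-s["position"];a=np.radians(yaw)
    return np.round([100*(e[0]*np.cos(a)+e[1]*np.sin(a)),100*(e[0]*np.sin(a)-e[1]*np.cos(a)),-100*e[2]],2).tolist()
E
python3 - <<'E'
from h import *
s,im,d=snap("wrist","w1");np.save("pics/w1d.npy",d);print(st(s))
for o in lids("wrist",im,d,s,200):print(o)
P,uv=cloud("wrist",im,d,s)
print(P[np.abs(P[:,2])<.01][:,2].mean())
E
```

```text
([0.3988, -0.2268, 0.2313], 'yaw', np.float64(0.28), 't', 1.4)
([16, 62], np.int32(1663), [0.5258, 0.023, 0.0605, 0.0206], [0.5252, 0.0182])
([182, 62], np.int32(1562), [0.525, -0.1213, 0.0725, 0.0168], [0.5247, -0.121])
([292, 189], np.int32(1556), [0.4229, -0.2051, 0.0604, 0.0205], [0.4231, -0.2051])
-8.527101315392567e-05
```

View pics/w1.png

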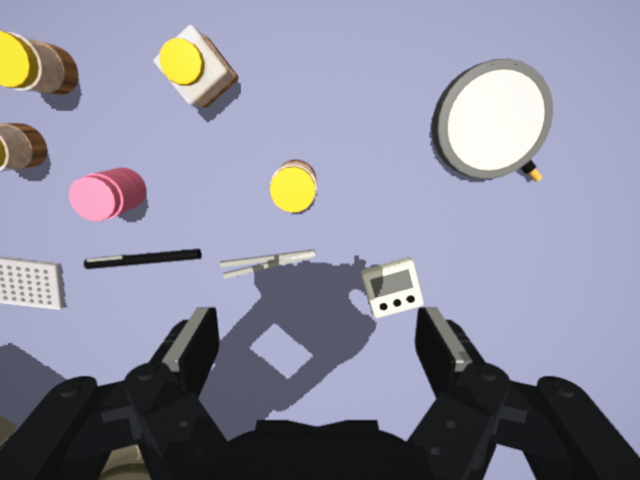

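Request:
{"name": "move_arm", "arguments": {"jaw": [8.5,8.5,8.5,8.5,8.5,8.5,8.5,8.5,8.5,8.5,8.5,8.5], "dp": [[1.2,-1.08,0],[1.22,-1.08,0],[0,0,2.5],[0,0,2.5],[0,0,2.5],[0,0,2.5],[0,0,2.5],[0,0,2.5],[0,0,2.5],[0,0,2.5],[0,0,1.3],[0,0,0]], "turn": [[0,0,0],[0,0,0],[0,0,0],[0,0,0],[0,0,0],[0,0,0],[0,0,0],[0,0,0],[0,0,0],[0,0,0],[0,0,0],[0,0,0]]}}

```text
time_s: 2.45
position: [0.4192, -0.2093, 0.016]
tool_rot: [[1.0, -0.001, -0.004], [-0.001, -1.0, 0.003], [-0.004, -0.003, -1.0]]
ft_force: [-0.7, 0.6, -0.1]
grip_width: 0.0848
gripper_force: 0.0
```

Request:
{"name": "move_arm", "arguments": {"jaw": [4.0,4.0,4.0,4.0,4.0,4.0,4.0,4.0], "dp": [[0,0,0],[0,0,0],[0,0,0],[0,0,0],[0,0,0],[0,0,0],[0,0,0],[0,0,0]], "turn": [[0,0,0],[0,0,0],[0,0,0],[0,0,0],[0,0,0],[0,0,0],[0,0,0],[0,0,0]]}}

```text
time_s: 3.12
position: [0.4211, -0.2096, 0.0196]
tool_rot: [[1.0, -0.0, 0.001], [-0.0, -1.0, -0.001], [0.001, 0.001, -1.0]]
ft_force: [-2.2, 0.5, 6.5]
grip_width: 0.043
gripper_force: 40.0
```

```bash
python3 - <<'E'
from h import *
im=cv2.imread("pics/w1.png")[:,:,::-1].copy();d=np.load("pics/w1d.npy")
s=dict(position=np.array([0.3988,-0.2268,0.2313]),tool_rot=np.array([[1,.0049,.001],[.0049,-1,.001],[.001,-.001,-1.]]))
P,uv=cloud("wrist",im,d,s)
k=(uv[:,0]>410)&(uv[:,0]<560)&(uv[:,1]<200)
Q=P[k&(P[:,2]>.018)&(P[:,2]<.026)];print("pad",cv2.minEnclosingCircle(Q[:,:2].astype(np.float32)),Q[:,2].mean())
Q=P[k&(uv[:,0]>520)&(uv[:,1]>155)&(P[:,2]>.008)&(P[:,2]<.018)];print(len(Q),Q.mean(0),Q.min(0))
print("brass",onz("wrist",[[537,174],[541,178]],.011,s))
k=(uv[:,0]>145)&(uv[:,0]<245)&(uv[:,1]<112)&(np.abs(P[:,2]-.05)<.003)
Q=P[k];print("sq",len(Q),cv2.minAreaRect(Q[:,:2].astype(np.float32)*1000))
s,im,d=snap("top");print(st(s))
E
```

```text
pad ((0.4776562750339508, -0.400424987077713), 0.060443028807640076) 0.022110549229460808
226 [ 0.43544691 -0.446546    0.01462723] [ 0.42497438 -0.45893116  0.00961421]
brass [[ 0.43123887 -0.45491429  0.011     ]
 [ 0.42714907 -0.45990036  0.011     ]]
sq 1510 ((524.8826904296875, -120.05052185058594), (45.252037048339844, 45.85099792480469), 37.836883544921875)
([0.4211, -0.2096, 0.0196], 'yaw', np.float64(-0.01), 't', 3.12)
```

Request:
{"name": "move_arm", "arguments": {"jaw": [4,4,4,4,4,4,4,4,4,4,4,4], "dp": [[0,0,-1],[0,0,-2],[0,0,-3],[0,0,-3],[0,0,-3],[0,0,-3],[0,0,-3],[0,0,-3],[0,0,-2],[0.3,-1.5,0],[0.3,-3,0],[0.3,-3.5,0]], "turn": [[0,0,0],[0,0,0],[0,0,0],[0,0,0],[0,0,0],[0,0,0],[0,0,0],[0,0,0.083],[0,0,0],[0,0,0],[0,0,0],[0,0,0]]}}

```text
time_s: 4.17
position: [0.4363, -0.1303, 0.2491]
tool_rot: [[0.996, -0.086, 0.001], [-0.086, -0.996, -0.001], [0.001, 0.001, -1.0]]
ft_force: [1.1, 1.0, -1.4]
grip_width: 0.0428
gripper_force: 41.0
```

Request:
{"name": "move_arm", "arguments": {"jaw": [4,4,4,4,4,4,4,4,4,4,4,4], "dp": [[0.3,-3.8,0],[0.3,-3.8,0],[0.3,-3.8,0],[0.3,-3.8,0],[0.3,-3.8,0],[0.3,-3.8,0],[0.3,-3.8,0],[0.3,-3.5,0],[0.3,-3,0],[0.3,-2.5,0],[0,-2,0],[0,-1,0]], "turn": [[0,0,0],[0,0,0],[0,0,0],[0,0,0],[0,0,0],[0,0,0],[0,0,0],[0,0,0],[0,0,0],[0,0,0],[0,0,0],[0,0,0]]}}

```text
time_s: 5.17
position: [0.498, 0.2539, 0.2486]
tool_rot: [[0.997, -0.081, 0.0], [-0.081, -0.997, 0.0], [0.0, -0.0, -1.0]]
ft_force: [0.0, 0.3, -1.5]
grip_width: 0.0429
gripper_force: 41.0
```

Request:
{"name": "move_arm", "arguments": {"jaw": [4,4,4,4], "dp": [[0,0,0],[0,0,0],[0,0,0],[0,0,0]], "turn": [[0,0,0],[0,0,0],[0,0,0],[0,0,0]]}}

```text
time_s: 5.5
position: [0.4984, 0.2507, 0.2486]
tool_rot: [[0.996, -0.084, 0.0], [-0.084, -0.996, -0.0], [0.0, 0.0, -1.0]]
ft_force: [-0.0, -0.6, -1.7]
grip_width: 0.0432
gripper_force: 41.0
```

```bash
python3 - <<'E'
from h import *
s,im,d=snap("wrist","w2");np.save("pics/w2d.npy",d);print(st(s),s["grip_width"],s["ft_force"])
np.savez("pics/w2s.npz",position=s["position"],tool_rot=s["tool_rot"])
for o in lids("wrist",im,d,s,200):print(o)
s=observe();print(st(s))
E
```

```text
([0.4984, 0.2507, 0.2486], 'yaw', np.float64(-4.84), 't', 5.5) 0.04316460002445131 [-0.00454786 -0.55796209 -1.66426414]
([548, 159], np.int32(1711), [0.5286, 0.0305, 0.0604, 0.0215], [0.5287, 0.0303])
([491, 235], np.int32(1341), [0.4583, 0.0778, 0.0604, 0.0215], [0.4585, 0.0778])
([317, 352], np.int32(9995), [0.502, 0.2495, 0.2893, 0.0216], [0.5026, 0.2495])
([0.4985, 0.2508, 0.2486], 'yaw', np.float64(-4.85), 't', 5.55)
```

View pics/w2.png

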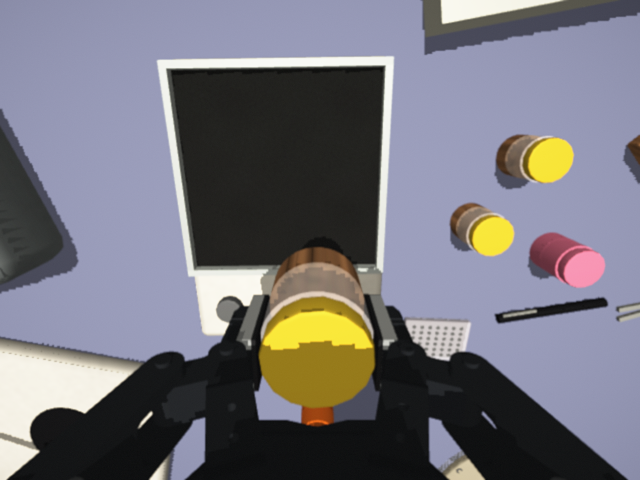

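```bash
cat > plat.py <<'E'
from h import *
im=cv2.imread("pics/w2.png")[:,:,::-1].copy();d=np.load("pics/w2d.npy");s=np.load("pics/w2s.npz")
P,uv=cloud("wrist",im,d,s)
k=(uv[:,0]>150)&(uv[:,0]<400)&(uv[:,1]>50)&(uv[:,1]<278)
for lo,hi in [(.074,.085),(.066,.073)]:
    Q=P[k&(P[:,2]>lo)&(P[:,2]<hi)];print(len(Q),cv2.minAreaRect(Q[:,:2].astype(np.float32)*1000),Q[:,2].mean())
# black corners
dark=(im.max(2)<50)
c=onz("wrist",[[171,70],[385,67],[377,268],[197,266]],.07,s);print(c.round(4),c.mean(0))
E
python3 plat.py
```

```text
6538 ((536.7395629882812, 279.2284240722656), (190.73924255371094, 190.35804748535156), 86.02204132080078) 0.07924265326649768
37987 ((536.6675415039062, 279.2684631347656), (178.868896484375, 178.8582305908203), 85.94691467285156) 0.06976494619876226
[[0.6312 0.3609 0.07  ]
 [0.6186 0.1825 0.07  ]
 [0.4369 0.1943 0.07  ]
 [0.4542 0.3737 0.07  ]] [0.53519126 0.27784279 0.07      ]
```

Request:
{"name": "move_arm", "arguments": {"jaw": [4,4,4,4,4,4,4,4,4,4,4,4], "dp": [[1.24,-1.24,0],[2.5,-2.5,0],[2.5,-2.5,0],[1.2,-1.25,0],[0,0,1.5],[0,0,3],[0,0,3],[0,0,3],[0,0,2.5],[0,0,1],[0,0,0.8],[0,0,0.5]], "turn": [[0,0,0],[0,0,0],[0,0,0],[0,0,0],[0,0,0],[0,0,0],[0,0,0],[0,0,0],[0,0,0],[0,0,0],[0,0,0],[0,0,0]]}}

```text
time_s: 6.55
position: [0.5792, 0.32, 0.0955]
tool_rot: [[0.996, -0.084, 0.001], [-0.084, -0.996, 0.0], [0.001, -0.0, -1.0]]
ft_force: [0.4, 0.7, -1.9]
grip_width: 0.0425
gripper_force: 41.2
```

Request:
{"name": "move_arm", "arguments": {"jaw": [4,4,4,4], "dp": [[0,0,0.3],[0,0,0.1],[0,0,0],[0,0,0]], "turn": [[0,0,0],[0,0,0],[0,0,0],[0,0,0]]}}

```text
time_s: 6.88
position: [0.5791, 0.3205, 0.0923]
tool_rot: [[0.997, -0.083, 0.002], [-0.083, -0.997, 0.001], [0.002, -0.001, -1.0]]
ft_force: [0.5, -0.9, -1.7]
grip_width: 0.0426
gripper_force: 41.2
```

Request:
{"name": "move_arm", "arguments": {"jaw": [4,4,4,7,7,7,7], "dp": [[0,0,0.15],[0,0,0.05],[0,0,0],[0,0,0],[0,0,0],[0,0,0],[0,0,0]], "turn": [[0,0,0],[0,0,0],[0,0,0],[0,0,0],[0,0,0],[0,0,0],[0,0,0]]}}

```text
time_s: 7.47
position: [0.5788, 0.3203, 0.0894]
tool_rot: [[0.997, -0.083, 0.0], [-0.083, -0.997, 0.0], [0.0, -0.0, -1.0]]
ft_force: [1.4, 0.2, 0.2]
grip_width: 0.0698
gripper_force: 0.0
```

Request:
{"name": "move_arm", "arguments": {"jaw": [7,7,7,7,7,7,8.5,8.5,8.5,8.5,8.5,8.5], "dp": [[0,0,-1],[0,0,-2],[0,0,-3],[0,0,-3],[0,0,-3],[-0.5,1,-2],[-1.3,3.3,0],[-1.4,3.5,0],[-1.4,3.5,0],[-1.4,3.5,0],[-1.4,3.5,0],[-1.4,3.5,0]], "turn": [[0,0,0],[0,0,0],[0,0,0],[0,0,0],[0,0,0],[0,0,0],[0,0,0],[0,0,0],[0,0,0],[0,0,0],[0,0,0],[0,0,0]]}}

```text
time_s: 8.47
position: [0.4718, 0.1091, 0.2302]
tool_rot: [[0.997, -0.083, 0.001], [-0.083, -0.997, -0.0], [0.001, -0.0, -1.0]]
ft_force: [1.0, -0.9, 0.2]
grip_width: 0.0848
gripper_force: 0.0
```

Request:
{"name": "move_arm", "arguments": {"jaw": [8.5,8.5,8.5,8.5,8.5], "dp": [[-1.2,2.3,0],[0,1,0],[0,0,0],[0,0,0],[0,0,0]], "turn": [[0,0,0],[0,0,0],[0,0,0],[0,0,0],[0,0,0]]}}

```text
time_s: 8.88
position: [0.4589, 0.0793, 0.2296]
tool_rot: [[0.997, -0.082, 0.001], [-0.082, -0.997, 0.0], [0.001, -0.0, -1.0]]
ft_force: [-0.0, 0.2, 0.3]
grip_width: 0.0854
gripper_force: 0.0
```

```bash
cat > pick.py <<'E'
import sys
from h import *
s,im,d=snap("wrist");print(st(s),s["ft_force"].round(1))
for o in lids("wrist",im,d,s,200):print(o)
E
python3 pick.py
```

```text
([0.4589, 0.0793, 0.2296], 'yaw', np.float64(-4.73), 't', 8.88) [-0.   0.2  0.3]
([548, 121], np.int32(1477), [0.526, -0.1168, 0.0724, 0.0171], [0.5259, -0.1169])
([368, 133], np.int32(1809), [0.5275, 0.0288, 0.0605, 0.0204], [0.5279, 0.0287])
([320, 216], np.int32(1457), [0.4579, 0.0757, 0.0603, 0.0206], [0.4581, 0.0758])
```

Request:
{"name": "move_arm", "arguments": {"jaw": [8.5,8.5,8.5,8.5,8.5,8.5,8.5,8.5,8.5,8.5,8.5,8.5], "dp": [[-0.1,0.36,0],[0,0,1.5],[0,0,3],[0,0,3],[0,0,3],[0,0,3],[0,0,3],[0,0,2.5],[0,0,1.5],[0,0,0.6],[0,0,0],[0,0,0]], "turn": [[0,0,0],[0,0,0],[0,0,0],[0,0,0],[0,0,0],[0,0,0],[0,0,0],[0,0,0],[0,0,0],[0,0,0],[0,0,0],[0,0,0]]}}

```text
time_s: 9.93
position: [0.4574, 0.0752, 0.0187]
tool_rot: [[0.997, -0.083, 0.001], [-0.083, -0.997, -0.0], [0.001, -0.0, -1.0]]
ft_force: [-0.8, 0.1, -0.5]
grip_width: 0.0852
gripper_force: 0.0
```

Request:
{"name": "move_arm", "arguments": {"jaw": [4,4,4,4,4,4,4], "dp": [[0,0,0],[0,0,0],[0,0,0],[0,0,0],[0,0,0],[0,0,0],[0,0,0]], "turn": [[0,0,0],[0,0,0],[0,0,0],[0,0,0],[0,0,0],[0,0,0],[0,0,0]]}}

```text
time_s: 10.52
position: [0.4573, 0.075, 0.0192]
tool_rot: [[0.997, -0.083, 0.002], [-0.083, -0.997, -0.0], [0.002, -0.0, -1.0]]
ft_force: [-1.8, 1.6, 7.8]
grip_width: 0.0429
gripper_force: 39.9
```

Request:
{"name": "move_arm", "arguments": {"jaw": [4,4,4,4,4,4,4,4,4,4,4,4], "dp": [[0,0,-1],[0,0,-2.5],[0,0,-3],[0,0,-3],[0,0,-3],[0,0,-3],[0,0,-3],[0,0,-2.6],[1.2,-2,0],[2,-3.2,0],[2,-3.2,0],[2,-3.2,0]], "turn": [[0,0,0],[0,0,0],[0,0,0],[0,0,0],[0,0,0],[0,0,0],[0,0,0],[0,0,0],[0,0,0],[0,0,0],[0,0,0],[0,0,0]]}}

```text
time_s: 11.52
position: [0.5388, 0.1859, 0.2298]
tool_rot: [[0.996, -0.084, 0.001], [-0.084, -0.996, 0.0], [0.001, -0.0, -1.0]]
ft_force: [0.9, -0.4, -0.9]
grip_width: 0.043
gripper_force: 41.0
```

Request:
{"name": "move_arm", "arguments": {"jaw": [4,4,4,4,4,4], "dp": [[2,-3,0],[1.3,-2.1,0],[0,0,0],[0,0,0],[0,0,0],[0,0,0]], "turn": [[0,0,0],[0,0,0],[0,0,0],[0,0,0],[0,0,0],[0,0,0]]}}

```text
time_s: 12.02
position: [0.575, 0.2319, 0.2297]
tool_rot: [[0.996, -0.084, -0.0], [-0.084, -0.996, -0.0], [-0.0, 0.0, -1.0]]
ft_force: [-0.5, -0.6, -1.7]
grip_width: 0.0427
gripper_force: 41.1
```

```bash
python3 pick.py
```

```text
([0.575, 0.2319, 0.2297], 'yaw', np.float64(-4.81), 't', 12.02) [-0.5 -0.6 -1.7]
([455, 18], np.int32(1485), [0.7185, 0.1218, 0.0935, 0.0148], [0.717, 0.1219])
([503, 11], np.int32(1021), [0.7216, 0.0878, 0.0933, 0.0148], [0.7181, 0.0882])
([198, 241], np.int32(2546), [0.5812, 0.3181, 0.1303, 0.0214], [0.5815, 0.3182])
([530, 244], np.int32(1527), [0.5295, 0.0306, 0.0602, 0.0222], [0.5296, 0.0305])
([317, 358], np.int32(9950), [0.5764, 0.2303, 0.2706, 0.0218], [0.5772, 0.2308])
```

Request:
{"name": "move_arm", "arguments": {"jaw": [4,4,4,4,4,4,4,4,4,4,7,7], "dp": [[0,0,1.5],[0,0,3],[0,0,3],[0,0,3],[0,0,2],[0,0,0.8],[0,0,0.5],[0,0,0.25],[0,0,0],[0,0,0],[0,0,0],[0,0,0]], "turn": [[0,0,0],[0,0,0],[0,0,0],[0,0,0],[0,0,0],[0,0,0],[0,0,0],[0,0,0],[0,0,0],[0,0,0],[0,0,0],[0,0,0]]}}

```text
time_s: 13.07
position: [0.5759, 0.2328, 0.0898]
tool_rot: [[0.997, -0.083, 0.002], [-0.083, -0.997, 0.0], [0.002, -0.001, -1.0]]
ft_force: [-0.4, -0.6, 0.1]
grip_width: 0.0657
gripper_force: 0.0
```

Request:
{"name": "move_arm", "arguments": {"jaw": [7,7,7,7,7,7,7,7,8.5,8.5,8.5,8.5], "dp": [[0,0,0],[0,0,0],[0,0,-1],[0,0,-2.5],[0,0,-3],[0,0,-3],[0,0,-3],[-0.2,1,-1.5],[-0.5,3,0],[-0.5,3.5,0],[-0.5,3.5,0],[-0.5,3.5,0]], "turn": [[0,0,0],[0,0,0],[0,0,0],[0,0,0],[0,0,0],[0,0,0],[0,0,0],[0,0,0],[0,0,0],[0,0,0],[0,0,0],[0,0,0]]}}

```text
time_s: 14.07
position: [0.5408, 0.0889, 0.2298]
tool_rot: [[0.997, -0.082, 0.001], [-0.082, -0.997, -0.0], [0.001, 0.0, -1.0]]
ft_force: [0.9, 1.0, 0.1]
grip_width: 0.085
gripper_force: 0.0
```

Request:
{"name": "move_arm", "arguments": {"jaw": [8.5,8.5,8.5,8.5,8.5,8.5], "dp": [[-0.5,3.3,0],[-0.2,2,0],[0,0.7,0],[0,0,0],[0,0,0],[0,0,0]], "turn": [[0,0,0],[0,0,0],[0,0,0],[0,0,0],[0,0,0],[0,0,0]]}}

```text
time_s: 14.57
position: [0.5297, 0.0319, 0.229]
tool_rot: [[0.997, -0.082, 0.0], [-0.082, -0.997, 0.0], [0.0, -0.0, -1.0]]
ft_force: [0.3, 0.5, -0.2]
grip_width: 0.0848
gripper_force: 0.0
```

```bash
python3 pick.py
```

```text
([0.5297, 0.0319, 0.229], 'yaw', np.float64(-4.7), 't', 14.57) [ 0.3  0.5 -0.2]
([32, 199], np.int32(3172), [0.5755, 0.229, 0.1303, 0.0223], [0.576, 0.2292])
([484, 209], np.int32(1121), [0.5267, -0.1171, 0.0723, 0.0173], [0.527, -0.1172])
([320, 216], np.int32(1483), [0.5289, 0.0282, 0.0604, 0.0208], [0.5291, 0.028])
```

Request:
{"name": "move_arm", "arguments": {"jaw": [8.5,8.5,8.5,8.5,8.5,8.5,8.5,8.5,8.5,8.5,8.5,8.5], "dp": [[-0.05,0.37,0],[0,0,1.5],[0,0,3],[0,0,3],[0,0,3],[0,0,3],[0,0,3],[0,0,2.5],[0,0,1.5],[0,0,0.5],[0,0,0],[0,0,0]], "turn": [[0,0,0],[0,0,0],[0,0,0],[0,0,0],[0,0,0],[0,0,0],[0,0,0],[0,0,0],[0,0,0],[0,0,0],[0,0,0],[0,0,0]]}}

```text
time_s: 15.62
position: [0.5292, 0.0273, 0.0195]
tool_rot: [[0.997, -0.083, 0.001], [-0.083, -0.997, -0.0], [0.001, 0.0, -1.0]]
ft_force: [-0.4, 0.3, 0.0]
grip_width: 0.0849
gripper_force: 0.0
```

Request:
{"name": "move_arm", "arguments": {"jaw": [4,4,4,4,4,4,4], "dp": [[0,0,0],[0,0,0],[0,0,0],[0,0,0],[0,0,0],[0,0,0],[0,0,0]], "turn": [[0,0,0],[0,0,0],[0,0,0],[0,0,0],[0,0,0],[0,0,0],[0,0,0]]}}

```text
time_s: 16.2
position: [0.5291, 0.0272, 0.0198]
tool_rot: [[0.997, -0.083, 0.001], [-0.083, -0.997, -0.0], [0.001, 0.0, -1.0]]
ft_force: [-1.4, 1.2, 5.9]
grip_width: 0.0428
gripper_force: 40.1
```

Request:
{"name": "move_arm", "arguments": {"jaw": [4,4,4,4,4,4,4,4,4,4,4,4], "dp": [[0,0,-1],[0,0,-2.5],[0,0,-3],[0,0,-3],[0,0,-3],[0,0,-3],[0,0,-3],[0,0,-2.5],[-0.3,-1.6,0],[-0.6,-3.2,0],[-0.7,-3.5,0],[-0.7,-3.5,0]], "turn": [[0,0,0],[0,0,0],[0,0,0],[0,0,0],[0,0,0],[0,0,0],[0,0,0],[0,0,0],[0,0,0],[0,0,0],[0,0,0],[0,0,0]]}}

```text
time_s: 17.2
position: [0.515, 0.1477, 0.2297]
tool_rot: [[0.996, -0.084, 0.0], [-0.084, -0.996, 0.0], [0.0, -0.0, -1.0]]
ft_force: [1.1, -0.6, -1.4]
grip_width: 0.0433
gripper_force: 41.0
```

Request:
{"name": "move_arm", "arguments": {"jaw": [4,4,4,4,4,4,4,4,4,4], "dp": [[-0.7,-3.5,0],[-0.7,-3.5,0],[-0.7,-3.5,0],[-0.6,-3.5,0],[-0.4,-2.5,0],[-0.2,-1.05,0],[0,0,0],[0,0,0],[0,0,0],[0,0,0]], "turn": [[0,0,0],[0,0,0],[0,0,0],[0,0,0],[0,0,0],[0,0,0],[0,0,0],[0,0,0],[0,0,0],[0,0,0]]}}

```text
time_s: 18.03
position: [0.4977, 0.3229, 0.2291]
tool_rot: [[0.996, -0.085, 0.0], [-0.085, -0.996, -0.0], [0.0, 0.0, -1.0]]
ft_force: [0.3, -0.9, -1.7]
grip_width: 0.043
gripper_force: 41.1
```

```bash
python3 pick.py
```

```text
([0.4977, 0.3229, 0.2291], 'yaw', np.float64(-4.87), 't', 18.03) [ 0.3 -0.9 -1.7]
([304, 80], np.int32(3515), [0.6043, 0.321, 0.1305, 0.0206], [0.6046, 0.321])
([442, 116], np.int32(3450), [0.5755, 0.2334, 0.1304, 0.0209], [0.5758, 0.2333])
([317, 358], np.int32(9805), [0.4984, 0.3219, 0.2695, 0.0217], [0.4992, 0.3219])
```

Request:
{"name": "move_arm", "arguments": {"jaw": [4,4,4,4,4,4,4,4,4,4,7,7], "dp": [[0,0,1.5],[0,0,3],[0,0,3],[0,0,3],[0,0,2],[0,0,0.8],[0,0,0.4],[0,0,0.25],[0,0,0],[0,0,0],[0,0,0],[0,0,0]], "turn": [[0,0,0],[0,0,0],[0,0,0],[0,0,0],[0,0,0],[0,0,0],[0,0,0],[0,0,0],[0,0,0],[0,0,0],[0,0,0],[0,0,0]]}}

```text
time_s: 19.08
position: [0.4977, 0.3245, 0.0903]
tool_rot: [[0.997, -0.083, 0.002], [-0.083, -0.997, 0.001], [0.002, -0.001, -1.0]]
ft_force: [0.3, 0.2, 0.3]
grip_width: 0.066
gripper_force: 0.0
```

Request:
{"name": "move_arm", "arguments": {"jaw": [7,7,7,7,7,7,7,7,8.5,8.5,8.5,8.5], "dp": [[0,0,0],[0,0,0],[0,0,-1],[0,0,-2.5],[0,0,-3],[0,0,-3],[0,0,-3],[0.2,1,-1.5],[0.5,3,0],[0.6,3.7,0],[0.6,3.7,0],[0.6,3.7,0]], "turn": [[0,0,0],[0,0,0],[0,0,0],[0,0,0],[0,0,0],[0,0,0],[0,0,0],[0,0,0],[0,0,0],[0,0,0],[0,0,0],[0,0,0]]}}

```text
time_s: 20.08
position: [0.5094, 0.1704, 0.2303]
tool_rot: [[0.997, -0.082, 0.001], [-0.082, -0.997, 0.0], [0.001, -0.0, -1.0]]
ft_force: [1.4, 0.4, 1.5]
grip_width: 0.0852
gripper_force: 0.0
```

Request:
{"name": "move_arm", "arguments": {"jaw": [8.5,8.5,8.5,8.5,8.5,8.5,8.5,8.5,8.5,8.5,8.5,8.5], "dp": [[0.6,3.8,0],[0.6,3.8,0],[0.6,3.8,0],[0.6,3.8,0],[0.6,3.8,0],[0.6,3.8,0],[0.5,3.3,0],[0,1.8,0],[0,0.6,0],[0,0,0],[0,0,0],[0,0,0]], "turn": [[0,0,0],[0,0,0],[0,0,0],[0,0,0],[0,0,0],[0,0,0],[0,0,0],[0,0,-0.124],[0,0,-0.124],[0,0,-0.124],[0,0,-0.124],[0,0,-0.124]]}}

```text
time_s: 21.08
position: [0.5275, -0.116, 0.2302]
tool_rot: [[0.856, 0.516, 0.001], [0.516, -0.856, -0.0], [0.0, 0.001, -1.0]]
ft_force: [-0.8, 0.3, 0.4]
grip_width: 0.085
gripper_force: 0.0
```

Request:
{"name": "move_arm", "arguments": {"jaw": [8.5,8.5,8.5,8.5,8.5], "dp": [[0,0,0],[0,0,0],[0,0,0],[0,0,0],[0,0,0]], "turn": [[0,0,-0.124],[0,0,0],[0,0,0],[0,0,0],[0,0,0]]}}

```text
time_s: 21.5
position: [0.5276, -0.1156, 0.2296]
tool_rot: [[0.791, 0.612, 0.0], [0.612, -0.791, -0.0], [0.0, 0.0, -1.0]]
ft_force: [-1.1, -0.7, 0.7]
grip_width: 0.0848
gripper_force: 0.0
```

```bash
cat > sq.py <<'E'
from h import *
import sys
zb=float(sys.argv[1]) if len(sys.argv)>1 else 0
s,im,d=snap("wrist","w%d"%(observe()["time_s"]*10));np.savez("pics/last.npz",d=d,position=s["position"],tool_rot=s["tool_rot"]);print(st(s))
L=lids("wrist",im,d,s,200)
for o in L:print(o)
P,uv=cloud("wrist",im,d,s)
for o in L:
    if abs(o[2][2]-zb-.0724)<.003:
        k=(np.abs(P[:,2]-zb-.05)<.003)&(np.hypot(P[:,0]-o[2][0],P[:,1]-o[2][1])<.04)
        print("sq",k.sum(),cv2.minAreaRect(P[k][:,:2].astype(np.float32)*1000))
E
python3 sq.py
```

```text
([0.5276, -0.1156, 0.2296], 'yaw', np.float64(37.72), 't', 21.5)
([500, 5], np.int32(303), [0.7326, -0.1181, 0.0929, 0.0114], [0.7308, -0.1194])
([318, 221], np.int32(1013), [0.5263, -0.118, 0.0723, 0.0168], [0.5266, -0.1183])
sq 1068 ((525.6135864257812, -118.89222717285156), (45.84770965576172, 45.78850173950195), 37.883338928222656)
```

Request:
{"name": "move_arm", "arguments": {"jaw": [8.5,8.5,8.5,8.5,8.5,8.5,8.5,8.5,8.5,8.5,8.5,8.5], "dp": [[-0.28,0.12,0],[0,0,1.5],[0,0,3],[0,0,3],[0,0,3],[0,0,3],[0,0,3],[0,0,2.5],[0,0,1.5],[0,0,0.6],[0,0,0],[0,0,0]], "turn": [[0,0,0],[0,0,0],[0,0,0],[0,0,0],[0,0,0],[0,0,0],[0,0,0],[0,0,0],[0,0,0],[0,0,0],[0,0,0],[0,0,0]]}}

```text
time_s: 22.55
position: [0.5265, -0.1186, 0.019]
tool_rot: [[0.79, 0.613, 0.001], [0.613, -0.79, -0.0], [0.0, 0.001, -1.0]]
ft_force: [0.1, 0.2, 0.7]
grip_width: 0.0853
gripper_force: 0.0
```

Request:
{"name": "move_arm", "arguments": {"jaw": [4,4,4,4,4,4,4], "dp": [[0,0,0],[0,0,0],[0,0,0],[0,0,0],[0,0,0],[0,0,0],[0,0,0]], "turn": [[0,0,0],[0,0,0],[0,0,0],[0,0,0],[0,0,0],[0,0,0],[0,0,0]]}}

```text
time_s: 23.13
position: [0.5265, -0.1185, 0.0192]
tool_rot: [[0.789, 0.614, 0.001], [0.614, -0.789, -0.001], [0.001, 0.001, -1.0]]
ft_force: [-0.8, 1.1, 6.5]
grip_width: 0.0451
gripper_force: 41.9
```

Request:
{"name": "move_arm", "arguments": {"jaw": [4,4,4,4,4,4,4,4,4,4,4,4], "dp": [[0,0,-1],[0,0,-2.5],[0,0,-3],[0,0,-3],[0,0,-3],[0,0,-3],[0,0,-3],[0,0,-2.5],[-0.3,-1.6,0],[-0.6,-3.2,0],[-0.6,-3.5,0],[-0.6,-3.5,0]], "turn": [[0,0,0],[0,0,0],[0,0,0.108],[0,0,0.124],[0,0,0.124],[0,0,0.124],[0,0,0.124],[0,0,0.124],[0,0,0],[0,0,0],[0,0,0],[0,0,0]]}}

```text
time_s: 24.13
position: [0.5123, 0.0019, 0.2289]
tool_rot: [[0.998, -0.068, 0.0], [-0.068, -0.998, 0.0], [0.0, -0.0, -1.0]]
ft_force: [0.8, 0.4, -1.4]
grip_width: 0.0453
gripper_force: 41.6
```

Request:
{"name": "move_arm", "arguments": {"jaw": [4,4,4,4,4,4,4,4,4,4,4,4], "dp": [[-0.6,-3.5,0],[-0.6,-3.5,0],[-0.6,-3.5,0],[-0.6,-3.5,0],[-0.6,-3.5,0],[-0.5,-3.3,0],[-0.4,-2,0],[0,-0.8,0],[0,0,0],[0,0,0],[0,0,0],[0,0,0]], "turn": [[0,0,0],[0,0,0],[0,0,0],[0,0,0],[0,0,0],[0,0,0],[0,0,0],[0,0,0],[0,0,0],[0,0,0],[0,0,0],[0,0,0]]}}

```text
time_s: 25.13
position: [0.4903, 0.2377, 0.2284]
tool_rot: [[0.998, -0.069, -0.0], [-0.069, -0.998, -0.0], [-0.0, 0.0, -1.0]]
ft_force: [0.2, 0.1, -1.5]
grip_width: 0.0457
gripper_force: 41.6
```

```bash
python3 pick.py
```

```text
([0.4903, 0.2377, 0.2284], 'yaw', np.float64(-3.95), 't', 25.13) [ 0.2  0.1 -1.5]
([174, 78], np.int32(3768), [0.604, 0.3195, 0.1305, 0.0209], [0.6042, 0.3196])
([315, 116], np.int32(3296), [0.5752, 0.2321, 0.1304, 0.0207], [0.5757, 0.2321])
([199, 238], np.int32(2578), [0.4976, 0.3227, 0.1303, 0.0213], [0.4977, 0.3225])
([317, 380], np.int32(7535), [0.4927, 0.2367, 0.2814, 0.0174], [0.4933, 0.2366])
```

Request:
{"name": "move_arm", "arguments": {"jaw": [4,4,4,4,4,4,4,4,4,4,7,7], "dp": [[0,0,1.5],[0,0,3],[0,0,3],[0,0,3],[0,0,2],[0,0,0.8],[0,0,0.4],[0,0,0.2],[0,0,0],[0,0,0],[0,0,0],[0,0,0]], "turn": [[0,0,0],[0,0,0],[0,0,0],[0,0,0],[0,0,0],[0,0,0],[0,0,0],[0,0,0],[0,0,0],[0,0,0],[0,0,0],[0,0,0]]}}

```text
time_s: 26.18
position: [0.4905, 0.239, 0.0903]
tool_rot: [[0.998, -0.067, 0.002], [-0.067, -0.998, 0.0], [0.002, -0.001, -1.0]]
ft_force: [-0.3, 0.1, 0.9]
grip_width: 0.0681
gripper_force: 0.0
```

Request:
{"name": "move_arm", "arguments": {"jaw": [7,7,7,7,7,7,7,7,5,2,0,0], "dp": [[0,0,0],[0,0,0],[0,0,-1],[0,0,-2.5],[0,0,-3],[0,0,-3],[0,0,-3],[-1.2,-0.5,-1.5],[-2.5,-1.2,0],[-2.5,-1.2,0],[-2.5,-1.1,0],[-1,-0.5,0]], "turn": [[0,0,0],[0,0,0],[0,0,0],[0,0,0],[0,0,0],[0,0,0],[0,0,0],[0,0,0],[0,0,0],[0,0,0],[0,0,0],[0,0,0]]}}

```text
time_s: 27.18
position: [0.3937, 0.2912, 0.2304]
tool_rot: [[0.998, -0.066, 0.0], [-0.066, -0.998, 0.001], [0.0, -0.001, -1.0]]
ft_force: [0.5, -0.4, 0.1]
grip_width: 0.022
gripper_force: 0.0
```

Request:
{"name": "move_arm", "arguments": {"jaw": [0,0,0,0,0], "dp": [[0,0,0],[0,0,0],[0,0,0],[0,0,0],[0,0,0]], "turn": [[0,0,0],[0,0,0],[0,0,0],[0,0,0],[0,0,0]]}}

```text
time_s: 27.6
position: [0.3971, 0.2898, 0.2292]
tool_rot: [[0.998, -0.068, -0.0], [-0.068, -0.998, -0.0], [-0.0, 0.0, -1.0]]
ft_force: [1.0, 0.4, -0.2]
grip_width: 0.0001
gripper_force: 0.0
```

```bash
python3 - <<'E'
from h import *
s,im,d=snap("wrist","wb");np.savez("pics/last.npz",d=d,position=s["position"],tool_rot=s["tool_rot"]);print(st(s),s["ft_force"],s["grip_width"])
for o in lids("wrist",im,d,s,200):print(o)
P,uv=cloud("wrist",im,d,s)
for r in cams.mark_of("wrist","pulse_top")[:2]: print(r)
k=(np.hypot(P[:,0]-.397,P[:,1]-.289)<.025)
print(np.histogram(P[k][:,2],bins=np.arange(.05,.11,.004)))
w=k&(P[:,2]>.06)&(P[:,2]<.1)&(im[uv[:,1],uv[:,0]].min(1)>150)
print(w.sum(),cv2.minEnclosingCircle(P[w][:,:2].astype(np.float32)),P[w].mean(0),np.percentile(P[w][:,2],[5,50,95]))
E
```

```text
([0.3971, 0.2898, 0.2292], 'yaw', np.float64(-3.92), 't', 27.6) [ 0.99088287  0.36443902 -0.18789104] 7.491252260430533e-05
([252, 97], np.int32(3497), [0.4959, 0.3234, 0.1305, 0.0206], [0.4964, 0.3234])
([388, 98], np.int32(2385), [0.4891, 0.2391, 0.1424, 0.0166], [0.4896, 0.239])
{'location': [0.4922, 0.4615], 'p': 0.71}
(array([   0,    1,  237,   37,   53, 1021,   26,  642,  226,    0,    0,
          0,    0,    0]), array([0.05 , 0.054, 0.058, 0.062, 0.066, 0.07 , 0.074, 0.078, 0.082,
       0.086, 0.09 , 0.094, 0.098, 0.102, 0.106]))
950 ((0.39701715111732483, 0.2889966070652008), 0.025044133886694908) [0.39919847 0.28874629 0.07911334] [0.06047798 0.08142365 0.0826678 ]
```

View pics/wb.png

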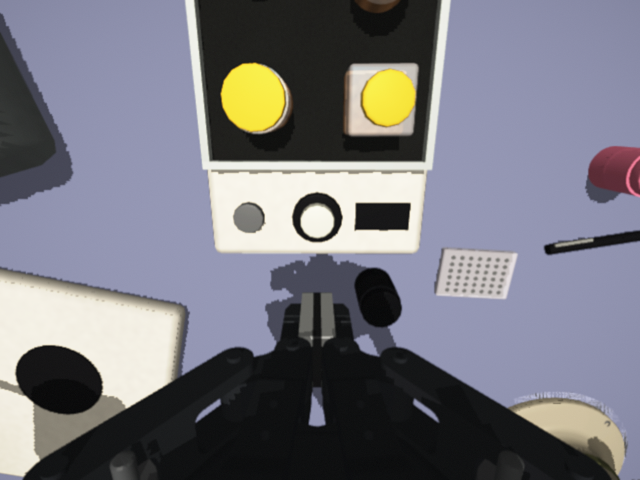

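```bash
python3 - <<'E'
from h import *
s=np.load("pics/last.npz")
c=onz("wrist",[[318,221]],.082,s)[0];print(c)
print(world("wrist",[[318,221],[318,238],[297,222]],s["d"][[221,238,222],[318,318,297]],s))
print(go([c[0],c[1],.085],-3.92))
E
```

```text
[0.39785548 0.28770851 0.082     ]
[[0.39787952 0.28770725 0.08208666]
 [0.37889485 0.28892777 0.0713813 ]
 [0.39541704 0.30667518 0.07196752]]
[0.12, 0.22, 14.42]
```

Request:
{"name": "move_arm", "arguments": {"jaw": [0,0,0,0,0,0,0,0,0,0,0], "dp": [[0.12,0.2,0],[0,0,1.5],[0,0,3],[0,0,3],[0,0,3],[0,0,2],[0,0,1.3],[0,0,0.6],[0,0,0],[0,0,0],[0,0,0]], "turn": [[0,0,0],[0,0,0],[0,0,0],[0,0,0],[0,0,0],[0,0,0],[0,0,0],[0,0,0],[0,0,0],[0,0,0],[0,0,0]]}}

```text
time_s: 28.62
position: [0.3979, 0.2884, 0.0863]
tool_rot: [[0.998, -0.067, 0.002], [-0.067, -0.998, 0.001], [0.002, -0.001, -1.0]]
ft_force: [-0.3, 0.2, 0.7]
grip_width: -0.0001
gripper_force: 0.0
```

Request:
{"name": "move_arm", "arguments": {"jaw": [0,0,0,0,0,0], "dp": [[0,0,0.4],[0,0,0.35],[0,0,0.15],[0,0,0],[0,0,0],[0,0,0]], "turn": [[0,0,0],[0,0,0],[0,0,0],[0,0,0],[0,0,0],[0,0,0]]}}

```text
time_s: 29.12
position: [0.398, 0.2885, 0.0768]
tool_rot: [[0.998, -0.067, 0.002], [-0.067, -0.998, 0.001], [0.002, -0.001, -1.0]]
ft_force: [3.6, 1.5, 4.7]
grip_width: -0.0002
gripper_force: 2.2
```

Request:
{"name": "move_arm", "arguments": {"jaw": [0,0,0,0,0], "dp": [[0,0,0.15],[0,0,0.15],[0,0,0],[0,0,0],[0,0,0]], "turn": [[0,0,0],[0,0,0],[0,0,0],[0,0,0],[0,0,0]]}}

```text
time_s: 29.53
position: [0.3981, 0.2886, 0.0756]
tool_rot: [[0.998, -0.067, 0.004], [-0.067, -0.998, 0.001], [0.003, -0.001, -1.0]]
ft_force: [-2.6, -2.1, 28.9]
grip_width: -0.0
gripper_force: 14.0
```

Request:
{"name": "move_arm", "arguments": {"jaw": [0,0,0,0,0,0,0,0,0,0,0,0], "dp": [[0,0,0],[0,0,0],[0,0,0],[0,0,0],[0,0,0],[0,0,0],[0,0,0],[0,0,0],[0,0,0],[0,0,0],[0,0,0],[0,0,0]], "turn": [[0,0,0],[0,0,0],[0,0,0],[0,0,0],[0,0,0],[0,0,0],[0,0,0],[0,0,0],[0,0,0],[0,0,0],[0,0,0],[0,0,0]]}}

```text
time_s: 30.53
position: [0.3981, 0.2885, 0.0756]
tool_rot: [[0.998, -0.067, 0.004], [-0.067, -0.998, 0.001], [0.004, -0.001, -1.0]]
ft_force: [-3.1, -1.9, 28.1]
grip_width: -0.0
gripper_force: 14.0
```

Request:
{"name": "move_arm", "arguments": {"jaw": [0,0,0,0,0,0,0,0,0,0,0,0], "dp": [[0,0,0],[0,0,0],[0,0,0],[0,0,0],[0,0,0],[0,0,0],[0,0,0],[0,0,0],[0,0,0],[0,0,0],[0,0,0],[0,0,0]], "turn": [[0,0,0],[0,0,0],[0,0,0],[0,0,0],[0,0,0],[0,0,0],[0,0,0],[0,0,0],[0,0,0],[0,0,0],[0,0,0],[0,0,0]]}}

```text
time_s: 31.53
position: [0.3981, 0.2885, 0.0756]
tool_rot: [[0.998, -0.067, 0.004], [-0.067, -0.998, 0.001], [0.003, -0.001, -1.0]]
ft_force: [-2.3, -1.9, 28.2]
grip_width: 0.0002
gripper_force: 14.0
```

Request:
{"name": "move_arm", "arguments": {"jaw": [0,0,0,0,0,0,0,0,0,0,0,0], "dp": [[0,0,0],[0,0,0],[0,0,0],[0,0,0],[0,0,0],[0,0,0],[0,0,0],[0,0,0],[0,0,0],[0,0,0],[0,0,0],[0,0,0]], "turn": [[0,0,0],[0,0,0],[0,0,0],[0,0,0],[0,0,0],[0,0,0],[0,0,0],[0,0,0],[0,0,0],[0,0,0],[0,0,0],[0,0,0]]}}

```text
time_s: 32.53
position: [0.3981, 0.2885, 0.0756]
tool_rot: [[0.998, -0.067, 0.004], [-0.067, -0.998, 0.001], [0.003, -0.001, -1.0]]
ft_force: [-2.5, -2.0, 28.1]
grip_width: 0.0003
gripper_force: 14.0
```

Request:
{"name": "move_arm", "arguments": {"jaw": [0,0,0,0,0,0,0,0,0,0,0,0], "dp": [[0,0,0],[0,0,0],[0,0,0],[0,0,0],[0,0,0],[0,0,0],[0,0,0],[0,0,0],[0,0,0],[0,0,0],[0,0,0],[0,0,0]], "turn": [[0,0,0],[0,0,0],[0,0,0],[0,0,0],[0,0,0],[0,0,0],[0,0,0],[0,0,0],[0,0,0],[0,0,0],[0,0,0],[0,0,0]]}}

```text
time_s: 33.53
position: [0.3981, 0.2886, 0.0756]
tool_rot: [[0.998, -0.067, 0.004], [-0.067, -0.998, 0.001], [0.003, -0.002, -1.0]]
ft_force: [-3.3, -1.3, 27.8]
grip_width: 0.0001
gripper_force: 14.0
```

```bash
python3 - <<'E'
from h import *
for n in ["top","scene"]:
    s,im,d=snap(n,n+"1")
    print(n)
    for o in lids(n,im,d):
        if o[2][2]>.11: print(o)
E
```

```text
top
([155, 213], np.int32(226), [0.6028, 0.3181, 0.1332, 0.021], [0.6033, 0.3184])
([191, 220], np.int32(242), [0.5738, 0.2292, 0.1328, 0.0209], [0.5736, 0.2292])
([153, 252], np.int32(74), [0.5033, 0.3259, 0.1338, 0.0161], [0.5051, 0.328])
([191, 254], np.int32(145), [0.4886, 0.2356, 0.1441, 0.0162], [0.4891, 0.2355])
scene
([438, 266], np.int32(233), [0.4925, 0.2382, 0.1446, 0.0181], [0.492, 0.2393])
([481, 287], np.int32(349), [0.5004, 0.3233, 0.1321, 0.0233], [0.4993, 0.3244])
([422, 304], np.int32(407), [0.5771, 0.2332, 0.1321, 0.0219], [0.5771, 0.233])
([467, 331], np.int32(444), [0.6064, 0.3215, 0.132, 0.0226], [0.606, 0.3211])
```

Request:
{"name": "move_arm", "arguments": {"jaw": [0,0,0,0,0,0,4,8,8,8,8,8], "dp": [[0,0,-0.8],[0,0,-1.5],[0,0,-3],[0,0,-3],[0,0,-3],[0,0,-3],[1,0.5,-1],[2.5,1.2,0],[3,1.4,0],[2,0.8,0],[0.9,0.4,0],[0,0,0]], "turn": [[0,0,0],[0,0,0],[0,0,0],[0,0,0],[0,0,0],[0,0,0],[0,0,0],[0,0,0],[0,0,0],[0,0,0],[0,0,0],[0,0,0]]}}

```text
time_s: 34.63
position: [0.4888, 0.238, 0.2252]
tool_rot: [[0.998, -0.069, -0.003], [-0.069, -0.998, -0.001], [-0.003, 0.001, -1.0]]
ft_force: [-0.5, -0.2, -0.2]
grip_width: 0.0724
gripper_force: 0.0
```

Request:
{"name": "move_arm", "arguments": {"jaw": [7.5,7.5,7.5,7.5], "dp": [[0,0,0],[0,0,0],[0,0,0],[0,0,0]], "turn": [[0,0,0],[0,0,0],[0,0,0],[0,0,0]]}}

```text
time_s: 34.97
position: [0.4873, 0.2396, 0.2265]
tool_rot: [[0.998, -0.066, -0.0], [-0.066, -0.998, 0.0], [-0.0, -0.0, -1.0]]
ft_force: [0.2, -0.2, 0.5]
grip_width: 0.0749
gripper_force: 0.0
```

```bash
python3 sq.py 0.07
```

```text
([0.4873, 0.2396, 0.2265], 'yaw', np.float64(-3.79), 't', 34.97)
([175, 72], np.int32(3886), [0.6038, 0.3194, 0.1305, 0.0211], [0.6041, 0.3196])
([318, 110], np.int32(3395), [0.5752, 0.2321, 0.1304, 0.0207], [0.5756, 0.2321])
([200, 235], np.int32(2645), [0.4976, 0.3226, 0.1303, 0.0214], [0.4977, 0.3226])
([317, 241], np.int32(1723), [0.491, 0.2379, 0.1422, 0.017], [0.4913, 0.2381])
sq 1688 ((490.070556640625, 238.2489013671875), (45.88344955444336, 45.66644287109375), 86.23554992675781)
```

Request:
{"name": "move_arm", "arguments": {"jaw": [7.5,7.5,7.5,7.5,7.5,7.5,7.5,7.5,7.5,4,4,4], "dp": [[0.33,0.14,0],[0,0,1.5],[0,0,3],[0,0,3],[0,0,3],[0,0,2],[0,0,1.2],[0,0,0],[0,0,0],[0,0,0],[0,0,0],[0,0,0]], "turn": [[0,0,0],[0,0,0],[0,0,0],[0,0,0],[0,0,0],[0,0,0],[0,0,0],[0,0,0],[0,0,0],[0,0,0],[0,0,0],[0,0,0]]}}

```text
time_s: 36.02
position: [0.492, 0.2376, 0.0907]
tool_rot: [[0.998, -0.067, 0.003], [-0.067, -0.998, 0.001], [0.003, -0.001, -1.0]]
ft_force: [0.3, 0.5, 0.6]
grip_width: 0.0452
gripper_force: 41.5
```

Request:
{"name": "move_arm", "arguments": {"jaw": [4,4,4,4,4,4,4,4,4,4,4,4], "dp": [[0,0,0],[0,0,0],[0,0,0],[0,0,0],[0,0,-1],[0,0,-2.5],[0,0,-3],[0,0,-3],[0,0,-3],[-0.1,1,-1.5],[-0.2,2.6,0],[-0.2,3.5,0]], "turn": [[0,0,0],[0,0,0],[0,0,0],[0,0,0],[0,0,0],[0,0,0],[0,0,0],[0,0,0],[0,0,0],[0,0,0],[0,0,0],[0,0,0]]}}

```text
time_s: 37.02
position: [0.4814, 0.1674, 0.2309]
tool_rot: [[0.998, -0.064, 0.003], [-0.064, -0.998, 0.001], [0.003, -0.001, -1.0]]
ft_force: [0.5, -0.1, -2.6]
grip_width: 0.0452
gripper_force: 41.6
```

Request:
{"name": "move_arm", "arguments": {"jaw": [4,4,4,4,4,4,4,4,4,4,4,4], "dp": [[-0.2,3.6,0],[-0.2,3.6,0],[-0.2,3.6,0],[-0.2,3.6,0],[-0.2,3.6,0],[-0.2,3.6,0],[-0.2,3.6,0],[-0.2,3.6,0],[-0.2,3.6,0],[-0.2,3.6,0],[-0.2,3.6,0],[-0.2,3.6,0]], "turn": [[0,0,0],[0,0,0],[0,0,0],[0,0,0],[0,0,0],[0,0,0],[0,0,0],[0,0,0],[0,0,0],[0,0,0],[0,0,0],[0,0,0]]}}

```text
time_s: 38.02
position: [0.4279, -0.2641, 0.23]
tool_rot: [[0.998, -0.067, 0.0], [-0.067, -0.998, -0.0], [0.0, 0.0, -1.0]]
ft_force: [0.9, 0.3, -1.4]
grip_width: 0.0456
gripper_force: 41.5
```

Request:
{"name": "move_arm", "arguments": {"jaw": [4,4,4,4,4,4,4,4], "dp": [[-0.2,3,0],[0,2.5,0],[0,1.2,0],[0,0,0],[0,0,0],[0,0,0],[0,0,0],[0,0,0]], "turn": [[0,0,0],[0,0,0],[0,0,0],[0,0,0],[0,0,0],[0,0,0],[0,0,0],[0,0,0]]}}

```text
time_s: 38.68
position: [0.4224, -0.3282, 0.2296]
tool_rot: [[0.998, -0.066, 0.0], [-0.066, -0.998, -0.0], [0.0, 0.0, -1.0]]
ft_force: [-0.7, -0.3, -1.7]
grip_width: 0.0453
gripper_force: 41.6
```

```bash
python3 - <<'E'
from h import *
s,im,d=snap("wrist","wp");np.savez("pics/last.npz",d=d,position=s["position"],tool_rot=s["tool_rot"]);print(st(s),s["ft_force"],s["grip_width"])
for o in lids("wrist",im,d,s,200):print(o)
P,uv=cloud("wrist",im,d,s)
k=(np.hypot(P[:,0]-.478,P[:,1]+.402)<.075)
Q=P[k&(np.abs(P[:,2]-.022)<.003)];c,r=cv2.minEnclosingCircle(Q[:,:2].astype(np.float32));print(len(Q),c,r)
R=np.hypot(*(P[:,:2]-c).T);Q=P[(R>.062)&(R<.09)&(P[:,2]>.006)&(P[:,2]<.03)];v=Q.mean(0)[:2]-c;print(len(Q),Q.mean(0),np.degrees(np.arctan2(v[1],v[0])),np.hypot(*(Q[:,:2]-c).T).max())
E
```

```text
([0.4224, -0.3282, 0.2296], 'yaw', np.float64(-3.77), 't', 38.68) [-0.66873628 -0.29039498 -1.66719789] 0.04529176838177836
([316, 381], np.int32(7309), [0.4233, -0.3292, 0.2812, 0.0174], [0.4241, -0.3291])
10148 (0.48233821988105774, -0.3972263038158417) 0.0547199584543705
156 [ 0.43398511 -0.4487214   0.01437069] -133.1976316988112 0.08093764807063274
```

View pics/wp.png

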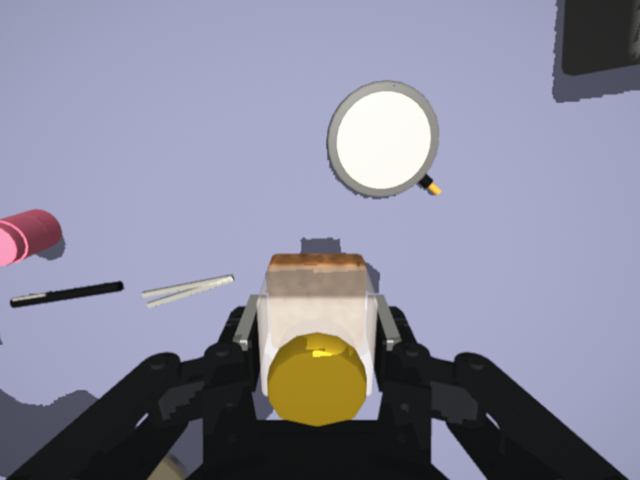

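Request:
{"name": "move_arm", "arguments": {"jaw": [4,4,4,4,4,4,4,4,4,4,4,4], "dp": [[1.6,-0.2,0],[3,-0.25,0],[3.4,-0.25,0],[3,-0.25,0],[1.6,-0.1,0],[0,0,0],[0,0,0],[0,0,0],[0,0,0],[0,0,0],[0,0,0],[0,0,0]], "turn": [[0,0,0],[0,0,0],[0,0,0],[0,0,0],[0,0,0],[0,0,-0.1],[0,0,-0.12],[0,0,-0.12],[0,0,-0.12],[0,0,-0.12],[0,0,-0.12],[0,0,-0.1]]}}

```text
time_s: 39.73
position: [0.5488, -0.3266, 0.2293]
tool_rot: [[0.739, 0.674, -0.0], [0.674, -0.739, 0.0], [0.0, -0.0, -1.0]]
ft_force: [-0.2, 0.0, -1.0]
grip_width: 0.0452
gripper_force: 41.6
```

Request:
{"name": "move_arm", "arguments": {"jaw": [4,4,4,4,4], "dp": [[0,0,0],[0,0,0],[0,0,0],[0,0,0],[0,0,0]], "turn": [[0,0,-0.083],[0,0,0],[0,0,0],[0,0,0],[0,0,0]]}}

```text
time_s: 40.15
position: [0.5487, -0.3271, 0.2293]
tool_rot: [[0.686, 0.727, -0.0], [0.727, -0.686, 0.0], [0.0, -0.0, -1.0]]
ft_force: [-0.1, -0.3, -1.5]
grip_width: 0.0455
gripper_force: 41.6
```

```bash
python3 pick.py; python3 -c "
from h import *
print(go([.549,-.326,.0205],np.degrees(np.arctan2(*observe()['tool_rot'][[1,0],0]))))"
```

```text
([0.5487, -0.3271, 0.2293], 'yaw', np.float64(46.65), 't', 40.15) [-0.1 -0.3 -1.5]
([483, 174], np.int32(1063), [0.6756, -0.3905, 0.0882, 0.0147], [0.6757, -0.3905])
([317, 380], np.int32(7295), [0.5493, -0.3264, 0.2808, 0.0176], [0.5495, -0.3259])
[0.11, -0.05, 20.88]
```

Request:
{"name": "move_arm", "arguments": {"jaw": [4,4,4,4,4,4,4,4,4,4,4,4], "dp": [[0,0,1.5],[0,0,3],[0,0,3],[0,0,3],[0,0,3],[0,0,3],[0,0,2.2],[0,0,1],[0,0,0.6],[0,0,0.4],[0,0,0.15],[0,0,0]], "turn": [[0,0,0],[0,0,0],[0,0,0],[0,0,0],[0,0,0],[0,0,0],[0,0,0],[0,0,0],[0,0,0],[0,0,0],[0,0,0],[0,0,0]]}}

```text
time_s: 41.2
position: [0.5491, -0.3276, 0.0218]
tool_rot: [[0.685, 0.728, 0.001], [0.728, -0.685, -0.001], [0.0, 0.002, -1.0]]
ft_force: [-0.3, 0.1, -1.8]
grip_width: 0.0455
gripper_force: 41.5
```

Request:
{"name": "move_arm", "arguments": {"jaw": [4,4,7,7,7,7,7,7,7,7,7,7], "dp": [[0,0,0],[0,0,0],[0,0,0],[0,0,0],[0,0,0],[0,0,-1],[0,0,-2.5],[0,0,-3.3],[0,0,-3.3],[0,0,-3.3],[0,0,-3.3],[0,0,-3]], "turn": [[0,0,0],[0,0,0],[0,0,0],[0,0,0],[0,0,0],[0,0,0],[0,0,0],[0,0,0],[0,0,0],[0,0,0.12],[0,0,0.12],[0,0,0.12]]}}

```text
time_s: 42.2
position: [0.5485, -0.3271, 0.2212]
tool_rot: [[0.9, 0.435, 0.002], [0.435, -0.9, -0.001], [0.001, 0.002, -1.0]]
ft_force: [0.4, -0.4, 0.0]
grip_width: 0.0703
gripper_force: 0.0
```

Request:
{"name": "move_arm", "arguments": {"jaw": [7,7,7,7,7,7,7,7], "dp": [[0,0,-1.5],[0,0,0],[0,0,0],[0,0,0],[0,0,0],[0,0,0],[0,0,0],[0,0,0]], "turn": [[0,0,0.12],[0,0,0.12],[0,0,0.12],[0,0,0.12],[0,0,0.043],[0,0,0],[0,0,0],[0,0,0]]}}

```text
time_s: 42.87
position: [0.5486, -0.3272, 0.2332]
tool_rot: [[0.998, -0.066, 0.0], [-0.066, -0.998, -0.0], [0.0, 0.0, -1.0]]
ft_force: [0.5, 0.7, -0.6]
grip_width: 0.0702
gripper_force: 0.0
```

```bash
python3 sq.py
```

```text
([0.5486, -0.3272, 0.2332], 'yaw', np.float64(-3.76), 't', 42.87)
([391, 52], np.int32(1314), [0.6759, -0.3914, 0.0885, 0.0142], [0.6761, -0.3916])
([318, 218], np.int32(985), [0.5485, -0.3293, 0.0723, 0.0166], [0.5485, -0.3295])
sq 1060 ((547.437744140625, -329.4510192871094), (45.71173858642578, 45.94221878051758), 46.44939422607422)
```

Request:
{"name": "move_arm", "arguments": {"jaw": [7,7,7,7,7,7,7,7,7,7,7,7], "dp": [[-0.3,-1.6,0],[-0.5,-3,0],[-0.55,-3.7,0],[-0.55,-3.7,0],[-0.55,-3.7,0],[-0.55,-3.7,0],[-0.55,-3.7,0],[-0.55,-3.7,0],[-0.55,-3.7,0],[-0.55,-3.7,0],[-0.55,-3.7,0],[-0.55,-3.7,0]], "turn": [[0,0,0],[0,0,0],[0,0,0],[0,0,0],[0,0,0],[0,0,0],[0,0,0],[0,0,0],[0,0,0],[0,0,0],[0,0,0],[0,0,0]]}}

```text
time_s: 43.92
position: [0.5132, 0.0938, 0.2332]
tool_rot: [[0.998, -0.066, 0.001], [-0.066, -0.998, -0.0], [0.001, -0.0, -1.0]]
ft_force: [0.2, 0.2, 0.6]
grip_width: 0.0704
gripper_force: 0.0
```

Request:
{"name": "move_arm", "arguments": {"jaw": [7.5,7.5,7.5,7.5,7.5,7.5,7.5,7.5,7.5,7.5,7.5], "dp": [[-0.55,-3.7,0],[-0.55,-3.7,0],[-0.55,-3.7,0],[-0.5,-3.7,0],[-0.5,-3.7,0],[-0.4,-2.9,0],[0,-1.5,0],[0,0,0],[0,0,0],[0,0,0],[0,0,0]], "turn": [[0,0,0],[0,0,0],[0,0,0],[0,0,0],[0,0,0],[0,0,0],[0,0,0],[0,0,0],[0,0,0],[0,0,0],[0,0,0]]}}

```text
time_s: 44.83
position: [0.4989, 0.3215, 0.233]
tool_rot: [[0.998, -0.068, 0.0], [-0.068, -0.998, -0.0], [0.0, 0.0, -1.0]]
ft_force: [-1.1, 0.4, 0.1]
grip_width: 0.0751
gripper_force: 0.0
```

```bash
python3 pick.py
```

```text
([0.4989, 0.3215, 0.233], 'yaw', np.float64(-3.91), 't', 44.83) [-1.1  0.4  0.1]
([305, 83], np.int32(3377), [0.6042, 0.321, 0.1305, 0.0207], [0.6045, 0.321])
([440, 121], np.int32(3305), [0.575, 0.2334, 0.1304, 0.0211], [0.5757, 0.2333])
([313, 240], np.int32(2383), [0.4975, 0.3235, 0.1303, 0.0212], [0.4979, 0.3237])
```

Request:
{"name": "move_arm", "arguments": {"jaw": [7.5,7.5,7.5,7.5,7.5,7.5,7.5,7.5,7.5,4,4,4], "dp": [[-0.15,-0.19,0],[0,0,1.5],[0,0,3],[0,0,3],[0,0,3],[0,0,2.5],[0,0,1.4],[0,0,0],[0,0,0],[0,0,0],[0,0,0],[0,0,0]], "turn": [[0,0,0],[0,0,0],[0,0,0],[0,0,0],[0,0,0],[0,0,0],[0,0,0],[0,0,0],[0,0,0],[0,0,0],[0,0,0],[0,0,0]]}}

```text
time_s: 45.88
position: [0.4979, 0.3247, 0.0904]
tool_rot: [[0.998, -0.067, 0.003], [-0.067, -0.998, 0.001], [0.002, -0.001, -1.0]]
ft_force: [-0.9, -0.5, 4.6]
grip_width: 0.0427
gripper_force: 40.2
```

Request:
{"name": "move_arm", "arguments": {"jaw": [4,4,4,4,4,4,4,4,4,4,4,4], "dp": [[0,0,0],[0,0,0],[0,0,0],[0,0,0],[0,0,-1],[0,0,-2.5],[0,0,-3.2],[0,0,-3.2],[0,0,-3],[0.4,1.2,-1.5],[0.9,2.6,0],[1.1,3.4,0]], "turn": [[0,0,0],[0,0,0],[0,0,0],[0,0,0],[0,0,0],[0,0,0],[0,0,0],[0,0,0],[0,0,0],[0,0,0],[0,0,0],[0,0,0]]}}

```text
time_s: 46.88
position: [0.5162, 0.2518, 0.2349]
tool_rot: [[0.998, -0.064, 0.003], [-0.064, -0.998, 0.001], [0.003, -0.001, -1.0]]
ft_force: [0.0, 0.5, -2.4]
grip_width: 0.0426
gripper_force: 41.0
```

Request:
{"name": "move_arm", "arguments": {"jaw": [4,4,4,4,4,4,4,4,4,4,4,4], "dp": [[1.1,3.5,0],[1.1,3.5,0],[1.1,3.5,0],[1.1,3.5,0],[1.1,3.5,0],[1.1,3.4,0],[1,2.4,0],[0.4,1.2,0],[0,0,0],[0,0,0],[0,0,0],[0,0,0]], "turn": [[0,0,0],[0,0,0],[0,0,0],[0,0,0],[0,0,0],[0,0,0],[0,0,-0.077],[0,0,-0.077],[0,0,0],[0,0,0],[0,0,0],[0,0,0]]}}

```text
time_s: 47.88
position: [0.5803, 0.0027, 0.2332]
tool_rot: [[0.996, 0.087, 0.0], [0.087, -0.996, 0.0], [0.0, -0.0, -1.0]]
ft_force: [-0.4, 0.1, -2.0]
grip_width: 0.0428
gripper_force: 41.0
```

```bash
python3 - <<'E'
from h import *
s,im,d=snap("wrist","wt");np.savez("pics/tray.npz",d=d,position=s["position"],tool_rot=s["tool_rot"]);print(st(s),s["ft_force"],s["grip_width"])
for o in lids("wrist",im,d,s,200):print(o)
P,uv=cloud("wrist",im,d,s)
for lo,hi in [(.046,.054)]:
    Q=P[(P[:,2]>lo)&(P[:,2]<hi)&(P[:,0]>.62)&(np.abs(P[:,1])<.2)];print(len(Q),cv2.minAreaRect(Q[:,:2].astype(np.float32)*1000))
    # near outer edge: min tray-x per y bin
    for y in np.arange(-.16,.17,.04):
        k=np.abs(Q[:,1]-y)<.006
        if k.sum()>5: print(round(y,2),np.percentile(Q[k][:,0],[0,2,10]).round(4),Q[k][:,2].mean().round(4))
E
```

```text
([0.5803, 0.0027, 0.2332], 'yaw', np.float64(4.98), 't', 47.88) [-0.44246383  0.1258291  -1.96770087] 0.04284150513383634
([171, 23], np.int32(1572), [0.7189, 0.1181, 0.0935, 0.0146], [0.7188, 0.1183])
([219, 21], np.int32(1545), [0.7233, 0.0841, 0.0935, 0.0145], [0.7233, 0.0843])
([316, 17], np.int32(1289), [0.7338, 0.016, 0.0935, 0.0142], [0.7322, 0.0159])
([441, 22], np.int32(1583), [0.7369, -0.0724, 0.0935, 0.0149], [0.7365, -0.0728])
([496, 22], np.int32(1583), [0.7397, -0.1118, 0.0934, 0.0146], [0.74, -0.1121])
([17, 218], np.int32(1916), [0.5755, 0.2263, 0.1302, 0.0216], [0.5758, 0.222])
([317, 357], np.int32(9739), [0.5811, 0.0021, 0.273, 0.0218], [0.5819, 0.0022])
3083 ((702.7863159179688, 29.5355224609375), (115.4432144165039, 359.49017333984375), 9.475743293762207)
-0.12 [0.6711 0.6712 0.6716] 0.0496
-0.08 [0.6683 0.6685 0.6686] 0.0498
-0.04 [0.665  0.6651 0.6655] 0.0497
0.0 [0.6615 0.6616 0.6621] 0.0498
0.04 [0.658  0.6581 0.6585] 0.0496
0.08 [0.6545 0.6546 0.6552] 0.0497
0.12 [0.6517 0.6518 0.6523] 0.0497
```

View pics/wt.png

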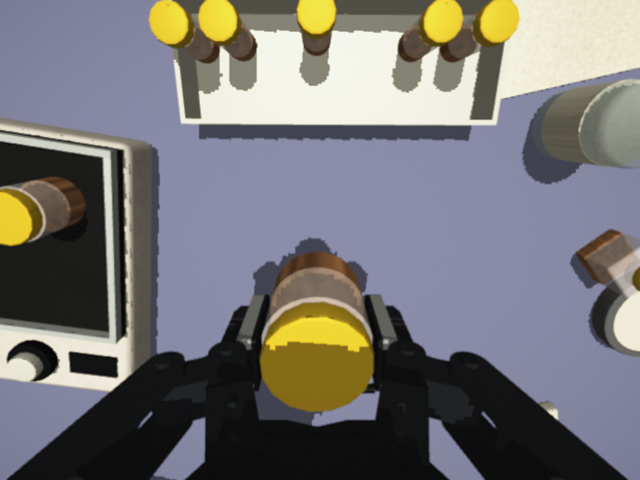

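```bash
python3 - <<'E'
from h import *
s=np.load("pics/tray.npz")
c=onz("wrist",[[182,123],[498,125]],.05,s)[:,:2];print(c,np.linalg.norm(c[0]-c[1]))
v=c[0]-c[1];v/=np.linalg.norm(v);print(np.degrees(np.arctan2(-v[0],v[1])))
a=np.radians(4.8);x=np.array([np.cos(a),np.sin(a)]);y=np.array([-x[1],x[0]])
m=c.mean(0);m=np.array([.6618-.084*m[1],m[1]]);print("M",m,"center",m+.05*x)
for l in (-.085,0,.085):print(l,(m-.037*x+l*y).round(4))
E
```

```text
[[ 0.65061728  0.12825349]
 [ 0.67347147 -0.15156801]] 0.28075323880398595
4.669223031736817
M [ 0.66277921 -0.01165726] center [ 0.71260385 -0.00747337]
-0.085 [ 0.633  -0.0995]
0 [ 0.6259 -0.0148]
0.085 [0.6188 0.0699]
```

Request:
{"name": "move_arm", "arguments": {"jaw": [4,4,4,4,4,4,4,4,4,4,4,4], "dp": [[0.6,1.6,0],[1.3,3,0],[1.3,3.2,0],[0.8,2,0],[0.29,0.78,0],[0,0,1.5],[0,0,3],[0,0,3.2],[0,0,3.2],[0,0,3.2],[0,0,3],[0,0,2]], "turn": [[0,0,0],[0,0,0],[0,0,0],[0,0,0],[0,0,0],[0,0,0],[0,0,0],[0,0,0],[0,0,0],[0,0,0],[0,0,0],[0,0,0]]}}

```text
time_s: 48.93
position: [0.6314, -0.0991, 0.039]
tool_rot: [[0.996, 0.087, -0.003], [0.087, -0.996, 0.001], [-0.003, -0.002, -1.0]]
ft_force: [-0.3, -0.3, -0.8]
grip_width: 0.043
gripper_force: 41.1
```

Request:
{"name": "move_arm", "arguments": {"jaw": [4,4,4,4,4], "dp": [[0,0,1],[0,0,0.5],[0,0,0.3],[0,0,0],[0,0,0]], "turn": [[0,0,0],[0,0,0],[0,0,0],[0,0,0],[0,0,0]]}}

```text
time_s: 49.35
position: [0.6333, -0.1002, 0.0251]
tool_rot: [[0.996, 0.087, 0.002], [0.087, -0.996, -0.001], [0.002, 0.001, -1.0]]
ft_force: [-0.1, -0.4, -1.0]
grip_width: 0.0428
gripper_force: 41.0
```

```bash
python3 -c "
from h import *
s=observe();print(st(s),s['ft_force']);print(go([.6322,-.099,.0205],4.9,s))"
```

```text
([0.6333, -0.1002, 0.0251], 'yaw', np.float64(4.98), 't', 49.35) [-0.06143154 -0.37198179 -1.01006218]
[-0.1, -0.13, 0.46]
```

Request:
{"name": "move_arm", "arguments": {"jaw": [4,4,4,7,7,7,7,7,7,7,7,7], "dp": [[-0.05,-0.05,0.25],[-0.05,-0.05,0.15],[0,0,0],[0,0,0],[0,0,0],[0,0,0],[0,0,-1],[0,0,-2.5],[0,0,-3.3],[0,0,-3.5],[0,0,-3.5],[0,0,-3.5]], "turn": [[0,0,0],[0,0,0],[0,0,0],[0,0,0],[0,0,0],[0,0,0],[0,0,0],[0,0,0],[0,0,0],[0,0,0],[0,0,0],[0,0,0]]}}

```text
time_s: 50.35
position: [0.6312, -0.099, 0.1955]
tool_rot: [[0.996, 0.087, 0.001], [0.087, -0.996, -0.0], [0.001, 0.0, -1.0]]
ft_force: [0.4, 0.1, 0.5]
grip_width: 0.07
gripper_force: 0.0
```

Request:
{"name": "move_arm", "arguments": {"jaw": [7,7,7,7,7,7,7,7,7,7,7,7], "dp": [[-0.1,-1,-2.8],[-0.2,-2.5,-1],[-0.3,-3.6,0],[-0.3,-3.6,0],[-0.3,-3.6,0],[-0.3,-3.6,0],[-0.3,-3.6,0],[-0.3,-3.6,0],[-0.3,-3.5,0],[-0.3,-3,0],[-0.2,-1.5,0],[0,-0.6,0]], "turn": [[0,0,0],[0,0,0],[0,0,0],[0,0,0],[0,0,0],[0,0,0],[0,0,0],[0,0,0],[0,0,0],[0,0,0],[0,0,0],[0,0,0]]}}

```text
time_s: 51.35
position: [0.5726, 0.2361, 0.2315]
tool_rot: [[0.996, 0.089, 0.001], [0.089, -0.996, 0.0], [0.001, -0.0, -1.0]]
ft_force: [-1.0, -0.9, -0.9]
grip_width: 0.0702
gripper_force: 0.0
```

Request:
{"name": "move_arm", "arguments": {"jaw": [7,7,7,7], "dp": [[0,0,0],[0,0,0],[0,0,0],[0,0,0]], "turn": [[0,0,0],[0,0,0],[0,0,0],[0,0,0]]}}

```text
time_s: 51.68
position: [0.5739, 0.2326, 0.2309]
tool_rot: [[0.996, 0.085, -0.0], [0.085, -0.996, -0.0], [-0.0, 0.0, -1.0]]
ft_force: [0.7, -0.0, -0.6]
grip_width: 0.0698
gripper_force: 0.0
```

```bash
python3 pick.py
```

```text
([0.5739, 0.2326, 0.2309], 'yaw', np.float64(4.86), 't', 51.68) [ 0.7 -0.  -0.6]
([625, 35], np.int32(1200), [0.7333, 0.0212, 0.093, 0.0137], [0.7325, 0.0243])
([535, 40], np.int32(1704), [0.7236, 0.0878, 0.0934, 0.0151], [0.7239, 0.0875])
([486, 43], np.int32(1619), [0.7183, 0.1216, 0.0934, 0.0147], [0.7189, 0.1216])
([196, 186], np.int32(2854), [0.6049, 0.3198, 0.1304, 0.0212], [0.6055, 0.3199])
([317, 236], np.int32(2461), [0.5765, 0.2322, 0.1303, 0.0209], [0.5768, 0.2322])
```

Request:
{"name": "move_arm", "arguments": {"jaw": [7,7,7,7,7,7,7,7,7,4,4,4], "dp": [[0.25,0.06,0],[0,0,1.5],[0,0,3],[0,0,3],[0,0,3],[0,0,2.3],[0,0,1.4],[0,0,0],[0,0,0],[0,0,0],[0,0,0],[0,0,0]], "turn": [[0,0,0],[0,0,0],[0,0,0],[0,0,0],[0,0,0],[0,0,0],[0,0,0],[0,0,0],[0,0,0],[0,0,0],[0,0,0],[0,0,0]]}}

```text
time_s: 52.73
position: [0.5768, 0.2338, 0.0906]
tool_rot: [[0.996, 0.087, 0.003], [0.087, -0.996, 0.001], [0.003, -0.0, -1.0]]
ft_force: [0.4, -0.6, 5.5]
grip_width: 0.0429
gripper_force: 40.8
```

Request:
{"name": "move_arm", "arguments": {"jaw": [4,4,4,4,4,4,4,4,4,4,4,4], "dp": [[0,0,0],[0,0,0],[0,0,0],[0,0,0],[0,0,-1],[0,0,-2.5],[0,0,-3.2],[0,0,-3.2],[0,0,-2.8],[0.2,1.2,-1.5],[0.3,2.6,0],[0.4,3.5,0]], "turn": [[0,0,0],[0,0,0],[0,0,0],[0,0,0],[0,0,0],[0,0,0],[0,0,0],[0,0,0],[0,0,0],[0,0,0],[0,0,0],[0,0,0]]}}

```text
time_s: 53.73
position: [0.591, 0.1627, 0.233]
tool_rot: [[0.996, 0.09, 0.003], [0.09, -0.996, 0.001], [0.003, -0.0, -1.0]]
ft_force: [1.3, 0.8, -1.3]
grip_width: 0.0429
gripper_force: 40.9
```

Request:
{"name": "move_arm", "arguments": {"jaw": [4,4,4,4,4,4,4,4,4,4,4], "dp": [[0.4,3.6,0],[0.4,3.6,0],[0.4,3.6,0],[0.4,3.4,0],[0.3,2.3,0],[0,1.2,0],[0,0,0],[0,0,0],[0,0,0],[0,0,0],[0,0,0]], "turn": [[0,0,0],[0,0,0],[0,0,0],[0,0,0],[0,0,0],[0,0,0],[0,0,0],[0,0,0],[0,0,0],[0,0,0],[0,0,0]]}}

```text
time_s: 54.65
position: [0.6254, -0.0116, 0.231]
tool_rot: [[0.996, 0.088, 0.0], [0.088, -0.996, 0.0], [0.0, -0.0, -1.0]]
ft_force: [-0.1, 0.7, -0.9]
grip_width: 0.043
gripper_force: 40.9
```

```bash
python3 pick.py
```

```text
([0.6254, -0.0116, 0.231], 'yaw', np.float64(5.07), 't', 54.65) [-0.1  0.7 -0.9]
([292, 79], np.int32(1244), [0.7349, 0.0158, 0.0934, 0.0142], [0.7351, 0.0158])
([200, 86], np.int32(1361), [0.7243, 0.084, 0.0934, 0.0144], [0.7243, 0.0841])
([411, 87], np.int32(1309), [0.7368, -0.073, 0.0933, 0.0144], [0.7374, -0.0729])
([463, 88], np.int32(1344), [0.7406, -0.1116, 0.0934, 0.0146], [0.7407, -0.112])
([154, 89], np.int32(1368), [0.7193, 0.1181, 0.0934, 0.0144], [0.7195, 0.1181])
([410, 217], np.int32(1505), [0.6316, -0.0991, 0.0603, 0.0212], [0.6315, -0.0988])
([316, 357], np.int32(9693), [0.626, -0.0113, 0.2707, 0.0219], [0.6269, -0.0121])
([623, 319], np.int32(908), [0.549, -0.3248, 0.0723, 0.0184], [0.5492, -0.3244])
```

Request:
{"name": "move_arm", "arguments": {"jaw": [4,4,4,4,4,4,4,4,4,4,4,4], "dp": [[0,0.3,0],[0,0,1.5],[0,0,3],[0,0,3.2],[0,0,3.2],[0,0,3.2],[0,0,3],[0,0,2],[0,0,1],[0,0,0.5],[0,0,0.3],[0,0,0]], "turn": [[0,0,0],[0,0,0],[0,0,0],[0,0,0],[0,0,0],[0,0,0],[0,0,0],[0,0,0],[0,0,0],[0,0,0],[0,0,0],[0,0,0]]}}

```text
time_s: 55.7
position: [0.6263, -0.016, 0.0225]
tool_rot: [[0.996, 0.087, 0.001], [0.087, -0.996, -0.0], [0.001, 0.0, -1.0]]
ft_force: [0.8, 0.6, -1.1]
grip_width: 0.0428
gripper_force: 40.9
```

Request:
{"name": "move_arm", "arguments": {"jaw": [4,4,4,7,7,7,7,7,7,7,7,7], "dp": [[0,0,0.1],[0,0,0],[0,0,0],[0,0,0],[0,0,0],[0,0,0],[0,0,-1],[0,0,-2.5],[0,0,-3.3],[0,0,-3.5],[0,0,-3.5],[0,0,-3.5]], "turn": [[0,0,0],[0,0,0],[0,0,0],[0,0,0],[0,0,0],[0,0,0],[0,0,0],[0,0,0],[0,0,0],[0,0,0],[0,0,0],[0,0,0]]}}

```text
time_s: 56.7
position: [0.6254, -0.0159, 0.1966]
tool_rot: [[0.996, 0.087, 0.001], [0.087, -0.996, -0.0], [0.001, 0.0, -1.0]]
ft_force: [0.1, -0.4, 0.1]
grip_width: 0.0697
gripper_force: 0.0
```

Request:
{"name": "move_arm", "arguments": {"jaw": [7,7,7,7,7,7,7,7,7,7,7,7], "dp": [[0,-1,-2.8],[0.1,-2.5,-1],[0.1,-3.6,0],[0.1,-3.6,0],[0.1,-3.6,0],[0.1,-3.6,0],[0.1,-3.6,0],[0.1,-3.6,0],[0.1,-3.5,0],[0.1,-3,0],[0,-1.4,0],[0,-0.4,0]], "turn": [[0,0,0],[0,0,0],[0,0,0],[0,0,0],[0,0,0],[0,0,0],[0,0,0],[0,0,0],[0,0,0],[0,0,0],[0,0,0],[0,0,0]]}}

```text
time_s: 57.7
position: [0.605, 0.3198, 0.2322]
tool_rot: [[0.996, 0.09, 0.0], [0.09, -0.996, 0.0], [0.0, -0.0, -1.0]]
ft_force: [-0.0, -0.8, -0.4]
grip_width: 0.0702
gripper_force: 0.0
```

Request:
{"name": "move_arm", "arguments": {"jaw": [7,7,7,7], "dp": [[0,0,0],[0,0,0],[0,0,0],[0,0,0]], "turn": [[0,0,0],[0,0,0],[0,0,0],[0,0,0]]}}

```text
time_s: 58.03
position: [0.6062, 0.3161, 0.2321]
tool_rot: [[0.996, 0.085, 0.0], [0.085, -0.996, -0.0], [0.0, 0.0, -1.0]]
ft_force: [0.5, -0.2, 0.8]
grip_width: 0.0702
gripper_force: 0.0
```

```bash
python3 pick.py
```

```text
([0.6062, 0.3161, 0.2321], 'yaw', np.float64(4.87), 't', 58.03) [ 0.5 -0.2  0.8]
([600, 100], np.int32(2702), [0.7173, 0.1085, 0.0933, 0.0295], [0.721, 0.1099])
([309, 239], np.int32(2424), [0.6057, 0.3208, 0.1303, 0.0212], [0.606, 0.321])
```

Request:
{"name": "move_arm", "arguments": {"jaw": [7,7,7,7,7,7,7,7,7,4,4,4], "dp": [[0,-0.45,0],[0,0,1.5],[0,0,3],[0,0,3],[0,0,3],[0,0,2.3],[0,0,1.4],[0,0,0],[0,0,0],[0,0,0],[0,0,0],[0,0,0]], "turn": [[0,0,0],[0,0,0],[0,0,0],[0,0,0],[0,0,0],[0,0,0],[0,0,0],[0,0,0],[0,0,0],[0,0,0],[0,0,0],[0,0,0]]}}

```text
time_s: 59.08
position: [0.6062, 0.3223, 0.0918]
tool_rot: [[0.996, 0.087, 0.003], [0.087, -0.996, 0.001], [0.003, -0.001, -1.0]]
ft_force: [0.4, 0.8, 6.0]
grip_width: 0.0427
gripper_force: 40.9
```

Request:
{"name": "move_arm", "arguments": {"jaw": [4,4,4,4,4,4,4,4,4,4,4,4], "dp": [[0,0,0],[0,0,0],[0,0,0],[0,0,0],[0,0,-1],[0,0,-2.5],[0,0,-3.2],[0,0,-3.2],[0,0,-2.8],[0,1.2,-1.5],[-0.1,2.6,0],[-0.1,3.5,0]], "turn": [[0,0,0],[0,0,0],[0,0,0],[0,0,0],[0,0,0],[0,0,0],[0,0,0],[0,0,0],[0,0,0],[0,0,0],[0,0,0],[0,0,0]]}}

```text
time_s: 60.08
position: [0.6094, 0.2502, 0.2336]
tool_rot: [[0.996, 0.09, 0.003], [0.09, -0.996, 0.001], [0.003, -0.001, -1.0]]
ft_force: [0.1, -1.1, -1.4]
grip_width: 0.043
gripper_force: 40.9
```

Request:
{"name": "move_arm", "arguments": {"jaw": [4,4,4,4,4,4,4,4,4,4,4], "dp": [[-0.1,3.6,0],[-0.1,3.6,0],[-0.1,3.6,0],[-0.1,3.4,0],[-0.1,2.4,0],[-0.1,1.2,0],[0,0,0],[0,0,0],[0,0,0],[0,0,0],[0,0,0]], "turn": [[0,0,0],[0,0,0],[0,0,0],[0,0,0],[0,0,0],[0,0,0],[0,0,0],[0,0,0],[0,0,0],[0,0,0],[0,0,0]]}}

```text
time_s: 61.0
position: [0.6191, 0.0725, 0.2319]
tool_rot: [[0.996, 0.088, -0.0], [0.088, -0.996, 0.0], [-0.0, -0.0, -1.0]]
ft_force: [-0.6, -1.2, -1.3]
grip_width: 0.0429
gripper_force: 40.9
```

```bash
python3 pick.py
```

```text
([0.6191, 0.0725, 0.2319], 'yaw', np.float64(5.07), 't', 61.0) [-0.6 -1.2 -1.3]
([404, 81], np.int32(1298), [0.7346, 0.0172, 0.0934, 0.0143], [0.735, 0.0173])
([311, 88], np.int32(1184), [0.7242, 0.0854, 0.0934, 0.014], [0.7244, 0.0854])
([522, 89], np.int32(1473), [0.7376, -0.0719, 0.0933, 0.0149], [0.7373, -0.0722])
([574, 89], np.int32(1520), [0.7401, -0.111, 0.0934, 0.015], [0.7406, -0.1111])
([265, 90], np.int32(1217), [0.7192, 0.1193, 0.0934, 0.0142], [0.7195, 0.1194])
([410, 216], np.int32(1497), [0.6256, -0.0154, 0.0604, 0.021], [0.6258, -0.0155])
([498, 217], np.int32(1576), [0.6316, -0.098, 0.0603, 0.0218], [0.6315, -0.0978])
([316, 355], np.int32(9543), [0.6199, 0.0721, 0.2704, 0.0218], [0.6205, 0.0721])
```

Request:
{"name": "move_arm", "arguments": {"jaw": [4,4,4,4,4,4,4,4,4,4,4,4], "dp": [[-0.12,0.15,0],[0,0,1.5],[0,0,3],[0,0,3.2],[0,0,3.2],[0,0,3.2],[0,0,3],[0,0,2],[0,0,1],[0,0,0.5],[0,0,0.3],[0,0,0]], "turn": [[0,0,0],[0,0,0],[0,0,0],[0,0,0],[0,0,0],[0,0,0],[0,0,0],[0,0,0],[0,0,0],[0,0,0],[0,0,0],[0,0,0]]}}

```text
time_s: 62.05
position: [0.6186, 0.0697, 0.0235]
tool_rot: [[0.996, 0.087, 0.001], [0.087, -0.996, -0.0], [0.001, 0.0, -1.0]]
ft_force: [0.1, 0.3, -1.3]
grip_width: 0.043
gripper_force: 41.0
```

Request:
{"name": "move_arm", "arguments": {"jaw": [4,4,4,7,7,7,7,7,7,7,7,7], "dp": [[0,0,0.1],[0,0,0],[0,0,0],[0,0,0],[0,0,0],[0,0,0],[0,0,-1],[0,0,-2.5],[0,0,-3.3],[0,0,-3.5],[0,0,-3.5],[0,0,-3.5]], "turn": [[0,0,0],[0,0,0],[0,0,0],[0,0,0],[0,0,0],[0,0,0],[0,0,0],[0,0,0],[0,0,0],[0,0,0],[0,0,0],[0,0,0]]}}

```text
time_s: 63.05
position: [0.6178, 0.0697, 0.1976]
tool_rot: [[0.996, 0.087, 0.001], [0.087, -0.996, -0.0], [0.001, 0.0, -1.0]]
ft_force: [0.2, 0.4, -0.1]
grip_width: 0.0701
gripper_force: 0.0
```

Request:
{"name": "move_arm", "arguments": {"jaw": [7,7,7,7,7,7,7,7,7,7], "dp": [[-1.5,0,-2],[-3,0,0],[-3,0,0],[-2.5,0,0],[-1,0,0],[0,0,0],[0,0,0],[0,0,0],[0,0,0],[0,0,0]], "turn": [[0,0,0],[0,0,0],[0,0,0],[0,0,0],[0,0,0],[0,0,0],[0,0,0],[0,0,0],[0,0,0],[0,0,0]]}}

```text
time_s: 63.88
position: [0.5092, 0.0602, 0.2146]
tool_rot: [[0.996, 0.087, -0.0], [0.087, -0.996, 0.0], [-0.0, -0.0, -1.0]]
ft_force: [0.0, -0.3, 0.3]
grip_width: 0.0701
gripper_force: 0.0
```

```bash
python3 pick.py; python3 - <<'E'
from h import *
s,im,d=snap("scene","scene9")
for o in lids("scene",im,d):
    if o[2][2]<.085: print(o)
E
```

```text
([0.5092, 0.0602, 0.2146], 'yaw', np.float64(4.98), 't', 63.88) [ 0.  -0.3  0.3]
([317, 86], np.int32(2271), [0.6166, 0.0689, 0.0606, 0.0206], [0.617, 0.0689])
([425, 86], np.int32(2360), [0.6242, -0.0153, 0.0605, 0.021], [0.6245, -0.0156])
([529, 88], np.int32(2538), [0.6299, -0.098, 0.0605, 0.0213], [0.6303, -0.0982])
([165, 231], np.int32(156), [0.5493, -0.3248, 0.0733, 0.0173], [0.55, -0.3257])
([243, 295], np.int32(323), [0.6333, -0.0976, 0.0623, 0.0218], [0.632, -0.0973])
([283, 306], np.int32(331), [0.6258, -0.013, 0.0626, 0.0218], [0.6265, -0.0144])
([327, 317], np.int32(346), [0.6197, 0.0701, 0.0628, 0.0216], [0.6185, 0.0711])
```

View pics/scene9.png

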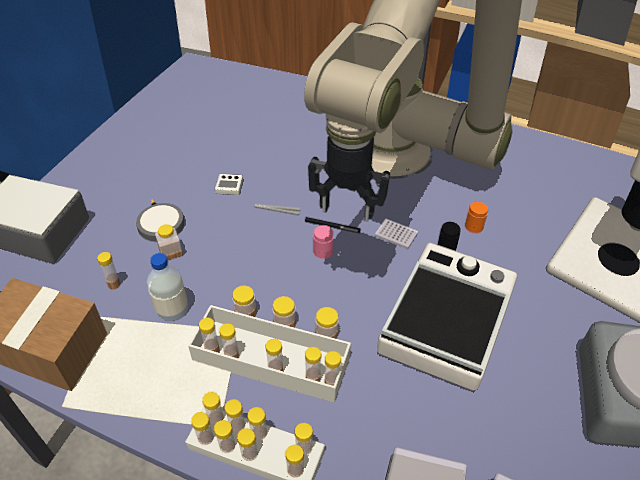

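```bash
python3 -c "
from rig import ticket
print(ticket.close_job())"
```

```text
the job is handed in; nothing more can be done
None
```

The job is done and handed in at about 64 s: all three jars and the square bottle stood on the platform while I held the button fully down for about 4 s, the jars are now in a row about 1.6 cm off the tray, and the square bottle stands opposite the spigot about 1.6 cm off the pad.

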